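Count the loose tenons into their box on the counting scale

ROBOT

A 6-joint arm with a two-finger parallel gripper is mounted at the origin on a cart in front of the work surface, level with it; the furniture and walls round the work are solid. World frame = base frame: x ahead of the robot, y to its left, z up, the work surface at z = 0. Lengths are in mm, angles in rad, forces in N, time in s.
With the tool pointing down it reaches from about 275 to 1000 mm from the base axis. Payload 8.4 kg.
Tool frame: the origin (TCP) lies between the finger pads; the fingertips stand 8 mm ahead of it and the grasp point (between the pads) lies 11 mm behind it (tcp_to_tips is the distance from the TCP to the fingertips, in mm); z points along the fingers, y is the line along which they close (so a half turn about z gives the same grasp; the last joint's range is limited). The gripper opens to 85 mm and grips with 20 to 120 N. Pads are 22 mm wide; open, the fingers measure 114 mm over their backs; the gripper's body (76 mm by 85 mm) begins 54 mm behind the grasp point. The pads swing forward as they close: fully open they stand 13 mm farther back than shut.
Start: joints at [-1.338, 0.353, 1.633, -0, 1.155, -0.002], TCP at [145.404, -607.853, 205.781] pointing down, gripper open.
Joint ranges: [-2.63, 2.63], [-0.92, 2.1], [0.06, 2.66], [-1.3, 4.44], [0, 2.69], [-3.02, 3.02]. Speed limits (rad/s): [2.22, 2.22, 2.79, 3.14, 3.14, 3.14].

INTERFACE

Orientations are given as [roll, pitch, yaw] about the fixed x, y, z axes, in that order (R = Rz(yaw) Ry(pitch) Rx(roll)).
In Python, from rig import * gives the robot as it stands.
- The arm moves only by the tool step_arm, never from a script. Its argument "motion" is a list of rows, each an object with "claw": the finger opening in mm, from 0 to 85.4; "delta_pos": the shift along the tool's x, y, z in mm, a list of three; "turn": the turn about the tool's z in rad. In form: [{"claw": claw, "delta_pos": [dx, dy, dz], "turn": turn}, ...]. A call has 1 to 8 rows; each row shifts and turns the commanded pose from where the row before left it, along the tool's axes as they then stand; what a row does not reach is not made up. A row lasts 1/12 s, in which the tool goes at most 41.7 mm and 7.16 degrees, less where a joint would pass 70% of its speed; a pose out of reach is approached as far as the arm can. A call is refused whole if a number of a shift passes 41.7 or a number of a turn 0.125, either way. A call with a gripper value outside its range is refused whole. The fingers move at their own pace and stop on an object; "force" is the grip in N (left out, the last holds). Time passes only in rows, so rows that do not move let the fingers close. It gives the time, the measured TCP pose, the force, the opening and the grip force at its end, in the units of the state.
- sense(): the state, without advancing time (a new reading comes with each control period).
- grab_frame(name): name is "scene" or "top"; returns a dict with "img" (384x512x3 uint8, red, green, blue), "vertical_fov" (degrees; the focal length in pixels is half the picture's height over the tangent of half this angle, whatever the lens; pixels are square), "cx", "cy" (the principal point, pixels), "R" (3x3) and "t" (3): a world point X has camera coordinates R X + t. Camera axes: x right, y down, z forward; pixel columns grow to the right and rows downward; lengths in mm; the calibration is good to about 2 mm. A picture is of the moment at which its call begins. There is no depth.
- sign_off(): hands the job in; it is judged then, once.
The state is a dict: "clock": time; "qpos": joint angles; "qvel": joint speeds; "joint_efforts": joint torques, N m; "eef_pos": TCP position; "tcp_rot": TCP orientation; "contact_force": force on the tool from outside, world axes, zero at the start; "wrist_torque": the same for the moment, N m; "opening": opening from 0.0 (shut) to 1.0 (fully open); "grasp_force": force on a finger pad.
Only numpy, scipy, OpenCV 4.12 (cv2) and the standard library are available. Lean on these libraries where they do the work, as an engineer would, in place of code of your own. Each camera call takes 0.05 s, during which the arm holds its last target. There are 200 camera calls.

TASK

Take the lid off the empty box on the counting scale (lift its handle end over the stop lip and slide it out) and lean it at a slant against the front of the plywood angle block, one edge on the bench, clear of the scale. Then press fully, one at a time, power, memory and tare; put every loose tenon into the box; and with all of them in, press count and then print. Leave the zero key alone, do not tare once tenons are in the box, and leave the other things on the bench where they are.

Things in the scene. Friction and masses are not known exactly. Their poses are not given: they have to be found in the camera images.
- scale: fixed grey bench counting scale, 270 deep (x) x 240 wide (y) mm: sloping panel with display and six white keys in front (-x side), steel pan behind, its top at z = 52 mm. Origin: centre of its underside; x points from keypad to pan, y to the left. All keys stand 8 mm above the panel, travel 5 mm against a spring (about 4.3 N fully down), count as pressed 4 mm down and come up by themselves
- key_power_top (a point): centre of the power key's top face. The panel slopes up 12 degrees from front to back; this point's z is the panel's normal, its y the scale's y; keys move along -z. Keys stand in two rows of three, 44 mm apart both ways
- key_print_top (a point): centre of the print key's top face; axes as at key_power_top
- key_power (a joint): power key, round, 19 mm across, back row (nearer the pan), left: its travel, 0 when up, 0.005 m fully down. Centre of its top in the scale's frame: (-69, -4, 48) mm
- key_zero (a joint): zero key, 19 mm square, back row, middle, not needed for this job: its travel, 0 when up, 0.005 m fully down. Centre of its top in the scale's frame: (-69, -48, 48) mm
- key_tare (a joint): tare key, 19 mm square, back row, right: its travel, 0 when up, 0.005 m fully down. Centre of its top in the scale's frame: (-69, -92, 48) mm
- key_memory (a joint): memory key, 19 mm square, front row, left: its travel, 0 when up, 0.005 m fully down. Centre of its top in the scale's frame: (-112, -4, 39) mm
- key_count (a joint): count key, 19 mm square, front row, middle: its travel, 0 when up, 0.005 m fully down. Centre of its top in the scale's frame: (-112, -48, 39) mm
- key_print (a joint): print key, 26 mm wide, 19 mm deep, front row, right: its travel, 0 when up, 0.005 m fully down. Centre of its top in the scale's frame: (-112, -92, 39) mm
- tenon_bin: pine box, 132 x 208 x 58 mm, fixed on the pan; inside 104 (x) x 192 (y). Origin: centre of underside; inner floor z = 6. The lid lies on ledges at z = 42 and slides out to the +y end, over a stop lip up to z = 46. The grooves' tops (z = 52 to 58) cover the lid 7 mm at each side, only from y = -104 to -16, so its +y end lifts about 8 mm; it is free after sliding 85 mm
- bin_lid: loose plywood lid of the box, 118 (x) x 190 (y) x 6 mm, 0.15 kg, closed at the start, its y along the box's y. Origin: centre of its underside; z is the normal of its upper face. On that face near the +y end stands a wooden pull, 14 mm wide (x), 46 mm long (y), 26 mm high, its middle at x = 0, y = 62 mm
- angle_block: plywood right-angle block, fixed on the bench: upright board 140 mm wide (y) and 80 mm high, whose front face (x = -50 mm in its frame) looks to -x, towards the robot, and base board behind it, 100 mm deep in all. Origin: centre of its underside; x points away from the front face
- loose_tenon_1: loose beech tenon, rounded wooden block 22 (x) x 40 (y) x 9 (z) mm, 12 g, lying flat on the bench to the right of the scale; origin: centre of its underside. Four to six of the six are present
- loose_tenon_2: loose beech tenon, rounded wooden block 22 (x) x 40 (y) x 9 (z) mm, 12 g, lying flat on the bench to the right of the scale; origin: centre of its underside. Four to six of the six are present
- loose_tenon_3: loose beech tenon, rounded wooden block 22 (x) x 40 (y) x 9 (z) mm, 12 g, lying flat on the bench to the right of the scale; origin: centre of its underside. Four to six of the six are present
- loose_tenon_4: loose beech tenon, rounded wooden block 22 (x) x 40 (y) x 9 (z) mm, 12 g, lying flat on the bench to the right of the scale; origin: centre of its underside. Four to six of the six are present
- loose_tenon_5: loose beech tenon, rounded wooden block 22 (x) x 40 (y) x 9 (z) mm, 12 g, lying flat on the bench to the right of the scale; origin: centre of its underside. Four to six of the six are present
- loose_tenon_6: loose beech tenon, rounded wooden block 22 (x) x 40 (y) x 9 (z) mm, 12 g, lying flat on the bench to the right of the scale; origin: centre of its underside. Four to six of the six are present
- oak_wedge: oak wedge, 30 x 90 x 22 mm, bystander near the tenons; origin: centre of its underside
- tape: tape measure, 40 x 90 x 65 mm, bystander; origin: centre of its underside
- mug: coffee mug, 91 mm high, bystander behind the scale; origin: centre of its underside
- red_pencil: pencil, 178 mm long, bystander left of the angle block; origin: middle of its underside
- dark_offcut: walnut offcut, 45 x 60 x 45 mm, bystander; origin: centre of its underside
- sander: sanding block, 66 x 112 x 31 mm, bystander behind the angle block; origin: centre of its underside

How it is judged (in metres and radians):
On the way, in this order (a step that is already met when the one before it is completed fails the run):
1. the lid is off the box, clear of its grooves ((z of bin_lid in the frame of tenon_bin above 0.075 m or horizontal distance between bin_lid and tenon_bin above 0.19 m)), for 0.1 s.
2. the lid leans at a slant against the front of the angle block and is let go (angle between bin_lid's own z axis and vertical between 0.4 and 1.4 rad and contact force between bin_lid and angle_block above 0.05 N and x of bin_lid in the frame of angle_block below -0.02 m and height (world z) of bin_lid between 0.02 and 0.1 m and contact force between bin_lid and scale below 0.05 N and contact force between bin_lid and tenon_bin below 0.05 N and contact force between the fingers and bin_lid below 0.05 N and linear speed of bin_lid below 0.02 m/s), for 0.3 s.
3. the power key alone is pressed down (value of joint key_power above 0.0038 m and value of joint each of key_zero, key_tare, key_memory, key_count, key_print below 0.0015 m), for 0.06 s.
4. the memory key alone is pressed down (value of joint key_memory above 0.0038 m and value of joint each of key_power, key_zero, key_tare, key_count, key_print below 0.0015 m), for 0.06 s.
5. the tare key alone is pressed down with the lid off and no tenon in the box (value of joint key_tare above 0.0038 m and value of joint each of key_power, key_zero, key_memory, key_count, key_print below 0.0015 m and (z of bin_lid in the frame of tenon_bin above 0.075 m or horizontal distance between bin_lid and tenon_bin above 0.19 m) and not (x of loose_tenon_1 in the frame of tenon_bin between -0.052 and 0.052 m and y of loose_tenon_1 in the frame of tenon_bin between -0.096 and 0.096 m and z of loose_tenon_1 in the frame of tenon_bin between 0.002 and 0.036 m) and not (x of loose_tenon_2 in the frame of tenon_bin between -0.052 and 0.052 m and y of loose_tenon_2 in the frame of tenon_bin between -0.096 and 0.096 m and z of loose_tenon_2 in the frame of tenon_bin between 0.002 and 0.036 m) and not (x of loose_tenon_3 in the frame of tenon_bin between -0.052 and 0.052 m and y of loose_tenon_3 in the frame of tenon_bin between -0.096 and 0.096 m and z of loose_tenon_3 in the frame of tenon_bin between 0.002 and 0.036 m) and not (x of loose_tenon_4 in the frame of tenon_bin between -0.052 and 0.052 m and y of loose_tenon_4 in the frame of tenon_bin between -0.096 and 0.096 m and z of loose_tenon_4 in the frame of tenon_bin between 0.002 and 0.036 m) and not (x of loose_tenon_5 in the frame of tenon_bin between -0.052 and 0.052 m and y of loose_tenon_5 in the frame of tenon_bin between -0.096 and 0.096 m and z of loose_tenon_5 in the frame of tenon_bin between 0.002 and 0.036 m) and not (x of loose_tenon_6 in the frame of tenon_bin between -0.052 and 0.052 m and y of loose_tenon_6 in the frame of tenon_bin between -0.096 and 0.096 m and z of loose_tenon_6 in the frame of tenon_bin between 0.002 and 0.036 m)), for 0.06 s.
6. every tenon lies in the box, let go (x of loose_tenon_1 in the frame of tenon_bin between -0.052 and 0.052 m and y of loose_tenon_1 in the frame of tenon_bin between -0.096 and 0.096 m and z of loose_tenon_1 in the frame of tenon_bin between 0.002 and 0.036 m and contact force between the fingers and loose_tenon_1 below 0.05 N and linear speed of each of loose_tenon_1, loose_tenon_2, loose_tenon_3, loose_tenon_4, loose_tenon_5, loose_tenon_6 below 0.03 m/s and x of loose_tenon_2 in the frame of tenon_bin between -0.052 and 0.052 m and y of loose_tenon_2 in the frame of tenon_bin between -0.096 and 0.096 m and z of loose_tenon_2 in the frame of tenon_bin between 0.002 and 0.036 m and contact force between the fingers and loose_tenon_2 below 0.05 N and x of loose_tenon_3 in the frame of tenon_bin between -0.052 and 0.052 m and y of loose_tenon_3 in the frame of tenon_bin between -0.096 and 0.096 m and z of loose_tenon_3 in the frame of tenon_bin between 0.002 and 0.036 m and contact force between the fingers and loose_tenon_3 below 0.05 N and x of loose_tenon_4 in the frame of tenon_bin between -0.052 and 0.052 m and y of loose_tenon_4 in the frame of tenon_bin between -0.096 and 0.096 m and z of loose_tenon_4 in the frame of tenon_bin between 0.002 and 0.036 m and contact force between the fingers and loose_tenon_4 below 0.05 N and x of loose_tenon_5 in the frame of tenon_bin between -0.052 and 0.052 m and y of loose_tenon_5 in the frame of tenon_bin between -0.096 and 0.096 m and z of loose_tenon_5 in the frame of tenon_bin between 0.002 and 0.036 m and contact force between the fingers and loose_tenon_5 below 0.05 N and x of loose_tenon_6 in the frame of tenon_bin between -0.052 and 0.052 m and y of loose_tenon_6 in the frame of tenon_bin between -0.096 and 0.096 m and z of loose_tenon_6 in the frame of tenon_bin between 0.002 and 0.036 m and contact force between the fingers and loose_tenon_6 below 0.05 N), for 0.2 s.
7. the count key alone is pressed down with every tenon in the box (value of joint key_count above 0.0038 m and value of joint each of key_power, key_zero, key_tare, key_memory, key_print below 0.0015 m and x of loose_tenon_1 in the frame of tenon_bin between -0.052 and 0.052 m and y of loose_tenon_1 in the frame of tenon_bin between -0.096 and 0.096 m and z of loose_tenon_1 in the frame of tenon_bin between 0.002 and 0.036 m and x of loose_tenon_2 in the frame of tenon_bin between -0.052 and 0.052 m and y of loose_tenon_2 in the frame of tenon_bin between -0.096 and 0.096 m and z of loose_tenon_2 in the frame of tenon_bin between 0.002 and 0.036 m and x of loose_tenon_3 in the frame of tenon_bin between -0.052 and 0.052 m and y of loose_tenon_3 in the frame of tenon_bin between -0.096 and 0.096 m and z of loose_tenon_3 in the frame of tenon_bin between 0.002 and 0.036 m and x of loose_tenon_4 in the frame of tenon_bin between -0.052 and 0.052 m and y of loose_tenon_4 in the frame of tenon_bin between -0.096 and 0.096 m and z of loose_tenon_4 in the frame of tenon_bin between 0.002 and 0.036 m and x of loose_tenon_5 in the frame of tenon_bin between -0.052 and 0.052 m and y of loose_tenon_5 in the frame of tenon_bin between -0.096 and 0.096 m and z of loose_tenon_5 in the frame of tenon_bin between 0.002 and 0.036 m and x of loose_tenon_6 in the frame of tenon_bin between -0.052 and 0.052 m and y of loose_tenon_6 in the frame of tenon_bin between -0.096 and 0.096 m and z of loose_tenon_6 in the frame of tenon_bin between 0.002 and 0.036 m), for 0.06 s.
8. the print key alone is pressed down with every tenon in the box (value of joint key_print above 0.0038 m and value of joint each of key_power, key_zero, key_tare, key_memory, key_count below 0.0015 m and x of loose_tenon_1 in the frame of tenon_bin between -0.052 and 0.052 m and y of loose_tenon_1 in the frame of tenon_bin between -0.096 and 0.096 m and z of loose_tenon_1 in the frame of tenon_bin between 0.002 and 0.036 m and x of loose_tenon_2 in the frame of tenon_bin between -0.052 and 0.052 m and y of loose_tenon_2 in the frame of tenon_bin between -0.096 and 0.096 m and z of loose_tenon_2 in the frame of tenon_bin between 0.002 and 0.036 m and x of loose_tenon_3 in the frame of tenon_bin between -0.052 and 0.052 m and y of loose_tenon_3 in the frame of tenon_bin between -0.096 and 0.096 m and z of loose_tenon_3 in the frame of tenon_bin between 0.002 and 0.036 m and x of loose_tenon_4 in the frame of tenon_bin between -0.052 and 0.052 m and y of loose_tenon_4 in the frame of tenon_bin between -0.096 and 0.096 m and z of loose_tenon_4 in the frame of tenon_bin between 0.002 and 0.036 m and x of loose_tenon_5 in the frame of tenon_bin between -0.052 and 0.052 m and y of loose_tenon_5 in the frame of tenon_bin between -0.096 and 0.096 m and z of loose_tenon_5 in the frame of tenon_bin between 0.002 and 0.036 m and x of loose_tenon_6 in the frame of tenon_bin between -0.052 and 0.052 m and y of loose_tenon_6 in the frame of tenon_bin between -0.096 and 0.096 m and z of loose_tenon_6 in the frame of tenon_bin between 0.002 and 0.036 m), for 0.06 s.
At the end, for the whole second after the job is handed in: The lid leans at 23 to 80 degrees to the bench against the front of the angle block, standing on the bench clear of scale and box and at rest; every tenon present lies at rest in the box; all keys are up again (all of step 2 and all of step 6 and value of joint each of key_power, key_zero, key_tare, key_memory, key_count, key_print below 0.0012 m); the robot touches nothing.
It fails at once if the zero key is pressed (2.5 mm) (value of joint key_zero above 0.0025 m).
It fails at once if two keys are pressed at once (value of joint each of key_power, key_zero above 0.0025 m or value of joint each of key_power, key_tare above 0.0025 m or value of joint each of key_power, key_memory above 0.0025 m or value of joint each of key_power, key_count above 0.0025 m or value of joint each of key_power, key_print above 0.0025 m or value of joint each of key_zero, key_tare above 0.0025 m or value of joint each of key_zero, key_memory above 0.0025 m or value of joint each of key_zero, key_count above 0.0025 m or value of joint each of key_zero, key_print above 0.0025 m or value of joint each of key_tare, key_memory above 0.0025 m or value of joint each of key_tare, key_count above 0.0025 m or value of joint each of key_tare, key_print above 0.0025 m or value of joint each of key_memory, key_count above 0.0025 m or value of joint each of key_memory, key_print above 0.0025 m or value of joint each of key_count, key_print above 0.0025 m).
It fails at once if tare is pressed while a tenon lies in the box (value of joint key_tare above 0.0025 m and ((x of loose_tenon_1 in the frame of tenon_bin between -0.052 and 0.052 m and y of loose_tenon_1 in the frame of tenon_bin between -0.096 and 0.096 m and z of loose_tenon_1 in the frame of tenon_bin between 0.002 and 0.036 m) or (x of loose_tenon_2 in the frame of tenon_bin between -0.052 and 0.052 m and y of loose_tenon_2 in the frame of tenon_bin between -0.096 and 0.096 m and z of loose_tenon_2 in the frame of tenon_bin between 0.002 and 0.036 m) or (x of loose_tenon_3 in the frame of tenon_bin between -0.052 and 0.052 m and y of loose_tenon_3 in the frame of tenon_bin between -0.096 and 0.096 m and z of loose_tenon_3 in the frame of tenon_bin between 0.002 and 0.036 m) or (x of loose_tenon_4 in the frame of tenon_bin between -0.052 and 0.052 m and y of loose_tenon_4 in the frame of tenon_bin between -0.096 and 0.096 m and z of loose_tenon_4 in the frame of tenon_bin between 0.002 and 0.036 m) or (x of loose_tenon_5 in the frame of tenon_bin between -0.052 and 0.052 m and y of loose_tenon_5 in the frame of tenon_bin between -0.096 and 0.096 m and z of loose_tenon_5 in the frame of tenon_bin between 0.002 and 0.036 m) or (x of loose_tenon_6 in the frame of tenon_bin between -0.052 and 0.052 m and y of loose_tenon_6 in the frame of tenon_bin between -0.096 and 0.096 m and z of loose_tenon_6 in the frame of tenon_bin between 0.002 and 0.036 m))).
It fails at once if the wedge, tape measure, mug, pencil, walnut offcut or sanding block is moved more than 5 cm (distance of any of oak_wedge, tape, mug, red_pencil, dark_offcut, sander from where it was at the start of the episode above 0.05 m).
Of loose_tenon_1, loose_tenon_2, loose_tenon_3, loose_tenon_4, loose_tenon_5, loose_tenon_6 only 4 to 6 are there at a start; the rules pass over those that are not, and their reading is None.
At some moment in a run one of loose_tenon_1, loose_tenon_2, loose_tenon_3, loose_tenon_4, loose_tenon_5, loose_tenon_6 may be knocked a few centimetres aside while the robot is not near it.
Once in a run the grip may slacken for a moment while it holds something.
It also fails if it takes over 210 s, if anything falls off the work surface, if the arm or the gripper's body presses on something with over 40 N, if the wrist force passes 120 N, or if a joint passes its speed limit or range.

## Working session

There is one attempt and no reset: what is moved stays moved. The work goes in short steps, Python scripts to look and compute and a tool call to move; the robot and the scene stay as the last step left them, time stands still between calls to the robot, and variables do not carry over. Pictures are saved under pics/ and viewed, at most 14 in all, crops included, and the job is handed in when it is done.

Besides the shell and the picture viewer there is one more tool, called after ">>>" as name(argument=value, ...), one argument or row to a line, values as JSON. step_arm: Moves the arm, as the interface text tells. Its arguments: {"type":"object","properties":{"motion":{"type":"array","items":{"type":"object","properties":{"claw":{"type":"number"},"delta_pos":{"type":"array","items":{"type":"number"}},"turn":{"type":"number"}}}},"force":{"type":"number"}},"required":["motion"]}

```bash
ls; mkdir -p pics; cat > h.py <<'E'
from rig import *
import numpy as np, cv2
def K(f):
    h=f["img"].shape[0]; fl=h/2/np.tan(np.radians(f["vertical_fov"])/2)
    return fl
def proj(f,X):
    X=np.atleast_2d(np.array(X,float)); c=X@np.array(f["R"]).T+np.array(f["t"]); fl=K(f)
    return np.c_[f["cx"]+fl*c[:,0]/c[:,2], f["cy"]+fl*c[:,1]/c[:,2]]
def back(f,uv,z):
    uv=np.atleast_2d(np.array(uv,float)); fl=K(f); R=np.array(f["R"]); C=-R.T@np.array(f["t"])
    d=np.c_[(uv[:,0]-f["cx"])/fl,(uv[:,1]-f["cy"])/fl,np.ones(len(uv))]@R
    s=(z-C[2])/d[:,2]; return C+s[:,None]*d
def save(f,name,x0=0,y0=0,x1=512,y1=384,s=1.5):
    im=cv2.cvtColor(f["img"],cv2.COLOR_RGB2BGR)[y0:y1,x0:x1]
    cv2.imwrite("pics/"+name,cv2.resize(im,None,fx=s,fy=s,interpolation=cv2.INTER_CUBIC))
E
python3 - <<'E'
from h import *
for n in("scene","top"):
    f=grab_frame(n); save(f,n+"1.png"); R=np.array(f["R"]); print(n,f["vertical_fov"],f["cx"],f["cy"],-R.T@np.array(f["t"]),R.round(3).tolist())
print(sense())
E
```

```text
pics
scene 50.51039428275983 255.7071556696424 187.05663759510887 [ -131.13681936 -1189.8052129    810.27718211] [[0.874, -0.485, 0.021], [-0.206, -0.41, -0.889], [0.44, 0.772, -0.458]]
top 53.890058003884484 250.78789559005116 189.3915718836211 [ 437.88164272   31.54384063 1280.43174601] [[0.002, -1.0, -0.023], [-0.994, 0.0, -0.11], [0.109, 0.023, -0.994]]
{'clock': 0.1, 'qpos': array([-1.33841069e+00,  3.53602673e-01,  1.63405944e+00, -1.74915312e-06,
        1.15520595e+00, -2.38495735e-03]), 'qvel': array([-0.00039293, -0.0007715 , -0.00123084, -0.00045344,  0.00032307,
        0.00109718]), 'joint_efforts': array([ 5.56216355e-05, -6.06354761e+01, -3.42819464e+01, -6.41501128e-05,
        4.00911144e-03, -1.56812598e-05]), 'eef_pos': array([ 145.2892957 , -607.40191167,  205.12206254]), 'tcp_rot': array([-3.14031725e+00, -1.44242989e-06,  2.34771305e-01]), 'contact_force': array([ 0.37519518, -0.63620186, -0.74685827]), 'wrist_torque': array([ 0.0514122 , -0.02834496,  0.02809677]), 'grasp_force': 0.0, 'opening': 1.0003110230320638}
```

View pics/scene1.png

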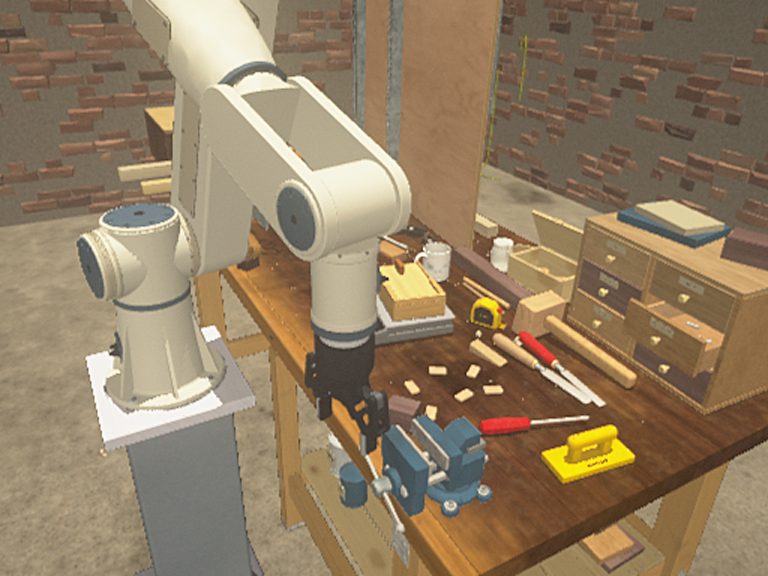

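View pics/top1.png

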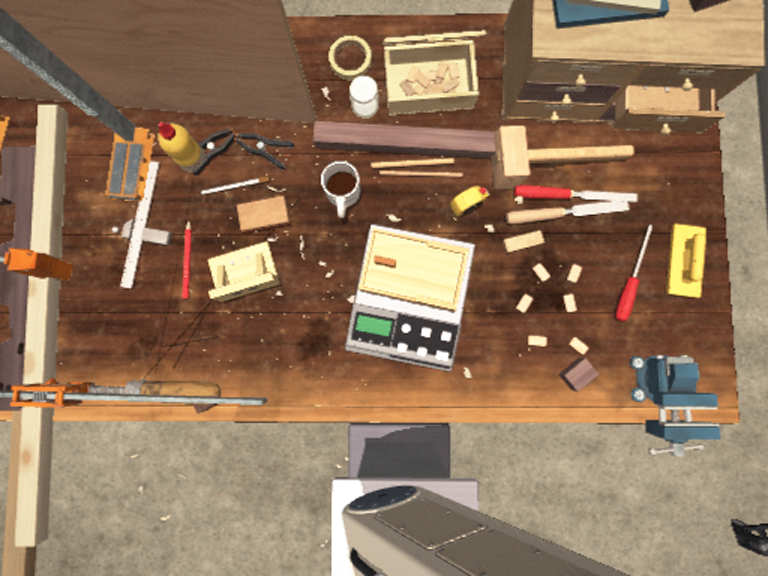

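The top view (1.5x) shows the scale around (410,300), the angle block at (243,270), and six tenons around (524–580, 270–345). I'll zoom in to get precise positions.

```bash
python3 - <<'E'
from h import *
f=grab_frame("top"); save(f,"z1.png",130,145,325,250,4)
hsv=cv2.cvtColor(f["img"],cv2.COLOR_RGB2HSV)
sub=f["img"][165:245,335:405].astype(int)
m=((sub.sum(2)>430)).astype(np.uint8)
n,l,st,c=cv2.connectedComponentsWithStats(m)
for i in range(1,n):
    if st[i,4]<20: continue
    p=np.argwhere(l==i)[:,::-1].astype(np.float32)+[335,165]
    X=back(f,p,9)[:,:2].astype(np.float32)
    d=X-X.mean(0); w,v=np.linalg.eigh(d.T@d); a=v[:,1]
    print(st[i,4],(c[i]+[335,165]).round(1),X.mean(0).round(1),"long axis ang",np.degrees(np.arctan2(a[1],a[0])).round(1),np.sqrt(w*12/len(X)).round(1))
E
```

```text
24 [341.7 165.7] [ 658.9 -247.4] long axis ang 95.3 [ 8.3 35.4]
75 [360.6 181.1] [ 606.2 -309.5] long axis ang -138.2 [21.9 38.5]
76 [382.7 181.7] [ 604.  -383.5] long axis ang 154.5 [22.  39.2]
73 [349.3 201.8] [ 536.2 -269.9] long axis ang 145.1 [21.  38.4]
79 [379.7 201.6] [ 536.6 -371.1] long axis ang -170.0 [22.9 37.8]
81 [358.  226.8] [ 452.7 -296.7] long axis ang 85.2 [20.7 42. ]
78 [385.6 230.1] [ 441.9 -387.2] long axis ang 50.2 [21.2 38.9]
30 [389.5 242.7] [ 400.5 -398.6] long axis ang 91.2 [14.2 25.2]
```

View pics/z1.png

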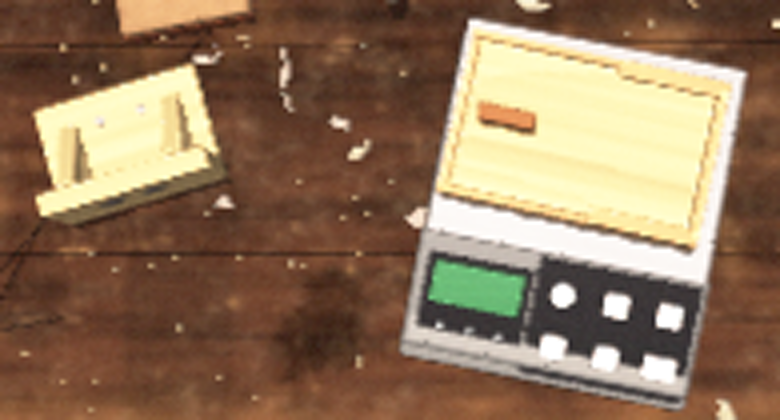

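Zoomed view: in the 4x crop, the power key is at (563,296), tare at (669,318), print at (658,368) and the pull at (506,117). The angle block's front face is the dark strip running from about (45,213) to (224,175). Next I fit the poses.

```bash
cat > fit.py <<'E'
from h import *
from scipy.optimize import least_squares
f=grab_frame("top")
def P(p,X): # p=x,y,yaw
    X=np.array(X,float); c,s=np.cos(p[2]),np.sin(p[2])
    return np.c_[p[0]+c*X[:,0]-s*X[:,1],p[1]+s*X[:,0]+c*X[:,1],X[:,2]]
def fit(X,uv,p0):
    uv=np.array(uv)/4+[130,145]-0.375
    r=least_squares(lambda p:(proj(f,P(p,X))-uv).ravel(),p0,loss='soft_l1',x_scale=[1,1,.01])
    return r.x,(proj(f,P(r.x,X))-uv).round(2).tolist()
keys=[(-69,-4,48),(-69,-48,48),(-69,-92,48),(-112,-4,39),(-112,-48,39),(-112,-92,39)]
s,e=fit(keys+[(135,120,52),(135,-120,52)],[(563,296),(617,306),(669,318),(551,348),(604,358),(658,368),(470,18),(745,72)],[500,0,-.2])
b,e2=fit([(66,104,110),(66,-104,110),(-66,-104,110),(-66,104,110)],[(478,32),(730,92),(695,248),(440,192)],[550,0,-.2])
a,e3=fit([(-50,70,80),(-50,-70,80),(-50,-70,0),(-50,70,0),(50,70,12),(50,-70,12)],[(40,213),(224,165),(226,181),(70,225),(34,112),(194,64)],[600,280,.25])
if __name__=="__main__":
    print("scale",s.round(3),e);print("box",b.round(3),e2);print("block",a.round(3),e3)
    im=cv2.resize(cv2.cvtColor(f["img"],cv2.COLOR_RGB2BGR)[145:250,130:325],None,fx=4,fy=4,interpolation=cv2.INTER_CUBIC)
    def dr(p,X,c,cl=True):
        q=((proj(f,P(p,X))-[130,145]+.375)*4).astype(np.int32); cv2.polylines(im,[q],cl,c,1)
    rect=lambda x0,x1,y0,y1,z:[(x0,y0,z),(x0,y1,z),(x1,y1,z),(x1,y0,z)]
    dr(s,rect(-135,135,-120,120,0),(0,0,255))
    for k in keys: dr(s,rect(k[0]-9,k[0]+9,k[1]-9,k[1]+9,k[2]),(0,0,255))
    dr(b,rect(-66,66,-104,104,58+52),(255,0,0)); dr(b,rect(-7,7,39,85,52+48+26),(255,0,0)); 
    dr(a,rect(-50,-50.1,-70,70,80),(255,0,255));dr(a,rect(-50,50,-70,70,0),(255,0,255)); dr(a,rect(-50,-35,-70,70,80),(0,160,0))
    cv2.imwrite("pics/fit1.png",im)
E
python3 fit.py
```

```text
scale [ 5.47925e+02 -1.37540e+01 -2.04000e-01] [[-0.1, -0.47], [-0.31, -0.21], [0.02, -0.43], [0.2, -0.45], [0.19, -0.18], [-0.03, 0.11], [-1.29, 0.9], [1.45, 1.73]]
box [ 5.96841e+02 -2.00730e+01 -2.31000e-01] [[-0.66, -0.46], [1.02, -0.63], [0.61, 1.43], [-0.98, 0.08]]
block [6.08309e+02 3.62710e+02 2.90000e-01] [[0.19, 0.75], [-3.94, 0.36], [0.34, -0.88], [0.05, -0.26], [0.62, -0.24], [-0.06, 0.16]]
```

View pics/fit1.png

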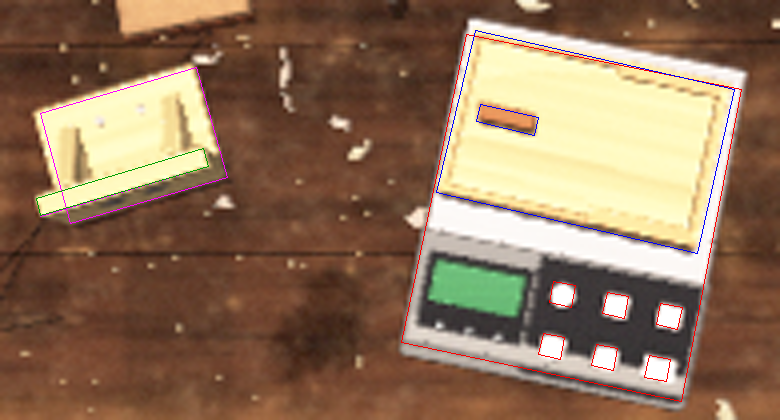

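```bash
cat > plan.py <<'E'
import sys
from h import *
# usage: plan.py x y z yaw [x y z yaw ...]: prints rows (dx,dy,dz,turn) along tool axes
st=sense(); p=np.array(st["eef_pos"]); yaw=st["tcp_rot"][2]
print("now",p.round(1),st["tcp_rot"].round(3),"F",st["contact_force"].round(1),"t",round(st["clock"],1),"q6",st["qpos"][5].round(2),"open",round(st["opening"]*85.4,1))
a=[float(v) for v in sys.argv[1:]]
for i in range(0,len(a),4):
    g=np.array(a[i:i+3]); gy=a[i+3]; dy=(gy-yaw+np.pi)%(2*np.pi)-np.pi
    n=int(max(1,np.ceil(np.linalg.norm(g-p)/38),np.ceil(abs(dy)/.12))); d=(g-p)/n; rows=[]
    for k in range(n):
        c,s=np.cos(yaw),np.sin(yaw)
        rows.append((round(d[0]*c+d[1]*s,1),round(d[0]*s-d[1]*c,1),round(-d[2],1),round(-dy/n,3))); yaw+=dy/n
    p=g; print("->",g,rows)
E
python3 plan.py 610 40 205 1.356
```

```text
now [ 145.3 -607.5  205.3] [-3.141 -0.     0.235] F [0.8 0.4 0.2] t 0.2 q6 -0.0 open 85.8
-> [610.  40. 205.] [(np.float64(28.7), np.float64(-24.8), np.float64(0.0), np.float64(-0.053)), (np.float64(30.0), np.float64(-23.3), np.float64(0.0), np.float64(-0.053)), (np.float64(31.2), np.float64(-21.6), np.float64(0.0), np.float64(-0.053)), (np.float64(32.3), np.float64(-19.9), np.float64(0.0), np.float64(-0.053)), (np.float64(33.3), np.float64(-18.2), np.float64(0.0), np.float64(-0.053)), (np.float64(34.2), np.float64(-16.4), np.float64(0.0), np.float64(-0.053)), (np.float64(35.1), np.float64(-14.5), np.float64(0.0), np.float64(-0.053)), (np.float64(35.8), np.float64(-12.7), np.float64(0.0), np.float64(-0.053)), (np.float64(36.4), np.float64(-10.7), np.float64(0.0), np.float64(-0.053)), (np.float64(36.9), np.float64(-8.8), np.float64(0.0), np.float64(-0.053)), (np.float64(37.3), np.float64(-6.8), np.float64(0.0), np.float64(-0.053)), (np.float64(37.7), np.float64(-4.8), np.float64(0.0), np.float64(-0.053)), (np.float64(37.9), np.float64(-2.8), np.float64(0.0), np.float64(-0.053)), (np.float64(37.9), np.float64(-0.7), np.float64(0.0), np.float64(-0.053)), (np.float64(37.9), np.float64(1.3), np.float64(0.0), np.float64(-0.053)), (np.float64(37.8), np.float64(3.3), np.float64(0.0), np.float64(-0.053)), (np.float64(37.6), np.float64(5.3), np.float64(0.0), np.float64(-0.053)), (np.float64(37.2), np.float64(7.3), np.float64(0.0), np.float64(-0.053)), (np.float64(36.8), np.float64(9.3), np.float64(0.0), np.float64(-0.053)), (np.float64(36.2), np.float64(11.2), np.float64(0.0), np.float64(-0.053)), (np.float64(35.6), np.float64(13.2), np.float64(0.0), np.float64(-0.053))]
```

>>> step_arm(
  motion=[
    {"claw": 40,"delta_pos": [29,-25,0],"turn": -0.053},
    {"claw": 40,"delta_pos": [30,-23,0],"turn": -0.053},
    {"claw": 40,"delta_pos": [31,-22,0],"turn": -0.053},
    {"claw": 40,"delta_pos": [32,-20,0],"turn": -0.053},
    {"claw": 40,"delta_pos": [33,-18,0],"turn": -0.053},
    {"claw": 40,"delta_pos": [34,-16,0],"turn": -0.053},
    {"claw": 40,"delta_pos": [35,-15,0],"turn": -0.053},
    {"claw": 40,"delta_pos": [36,-13,0],"turn": -0.053},
  ],
)

```text
clock: 0.87
eef_pos: [322.6, -359.6, 205.8]
tcp_rot: [3.141, -0.0, 0.661]
contact_force: [1.1, -0.2, 0.2]
opening: 0.47
grasp_force: 0.0
```

>>> step_arm(
  motion=[
    {"claw": 40,"delta_pos": [36,-11,0],"turn": -0.053},
    {"claw": 40,"delta_pos": [37,-9,0],"turn": -0.053},
    {"claw": 40,"delta_pos": [37,-7,0],"turn": -0.053},
    {"claw": 40,"delta_pos": [38,-5,0],"turn": -0.053},
    {"claw": 40,"delta_pos": [38,-3,0],"turn": -0.053},
    {"claw": 40,"delta_pos": [38,-1,0],"turn": -0.053},
    {"claw": 40,"delta_pos": [38,1,0],"turn": -0.053},
    {"claw": 40,"delta_pos": [0,0,0],"turn": 0},
  ],
)

```text
clock: 1.53
eef_pos: [479.7, -140.3, 206.0]
tcp_rot: [3.141, -0.002, 1.037]
contact_force: [0.0, 1.3, -0.7]
opening: 0.466
grasp_force: 0.0
```

```bash
sed -i 's/rows.append((\(.*\))); yaw/rows.append([float(v) for v in (\1)]); yaw/' plan.py; python3 plan.py 610 40 160 1.356 610 40 115 1.356
```

```text
now [ 479.7 -140.3  206. ] [ 3.141e+00 -2.000e-03  1.037e+00] F [ 0.   1.3 -0.7] t 1.5 q6 0.24 open 39.8
-> [610.  40. 160.] [[36.9, 3.4, 7.7, -0.053], [36.7, 5.3, 7.7, -0.053], [36.3, 7.3, 7.7, -0.053], [35.9, 9.2, 7.7, -0.053], [35.4, 11.1, 7.7, -0.053], [34.7, 13.0, 7.7, -0.053]]
-> [610.  40. 115.] [[0.0, 0.0, 22.5, -0.0], [0.0, 0.0, 22.5, -0.0]]
```

>>> step_arm(
  motion=[
    {"claw": 40,"delta_pos": [37,3.5,7.5],"turn": -0.053},
    {"claw": 40,"delta_pos": [36.5,5.5,7.5],"turn": -0.053},
    {"claw": 40,"delta_pos": [36.5,7.5,7.5],"turn": -0.053},
    {"claw": 40,"delta_pos": [36,9,7.5],"turn": -0.053},
    {"claw": 40,"delta_pos": [35.5,11,7.5],"turn": -0.053},
    {"claw": 40,"delta_pos": [35,13,7.5],"turn": -0.053},
    {"claw": 40,"delta_pos": [0,0,0],"turn": 0},
  ],
)

```text
clock: 2.12
eef_pos: [611.1, 39.5, 159.2]
tcp_rot: [3.141, -0.002, 1.353]
contact_force: [-0.4, -0.7, 0.2]
opening: 0.467
grasp_force: 0.0
```

```bash
python3 plan.py 610 40 115 1.356; python3 - <<'E'
from h import *
f=grab_frame("scene"); u=proj(f,[600,0,100])[0].astype(int); print(u)
x0=max(0,u[0]-75);y0=max(0,u[1]-75); save(f,"g1.png",x0,y0,x0+150,y0+120,5)
E
```

```text
now [611.1  39.5 159.2] [ 3.141e+00 -2.000e-03  1.353e+00] F [-0.4 -0.7  0.2] t 2.1 q6 0.28 open 39.9
-> [610.  40. 115.] [[0.1, -0.6, 22.1, -0.001], [0.1, -0.6, 22.1, -0.001]]
[267 185]
```

View pics/g1.png

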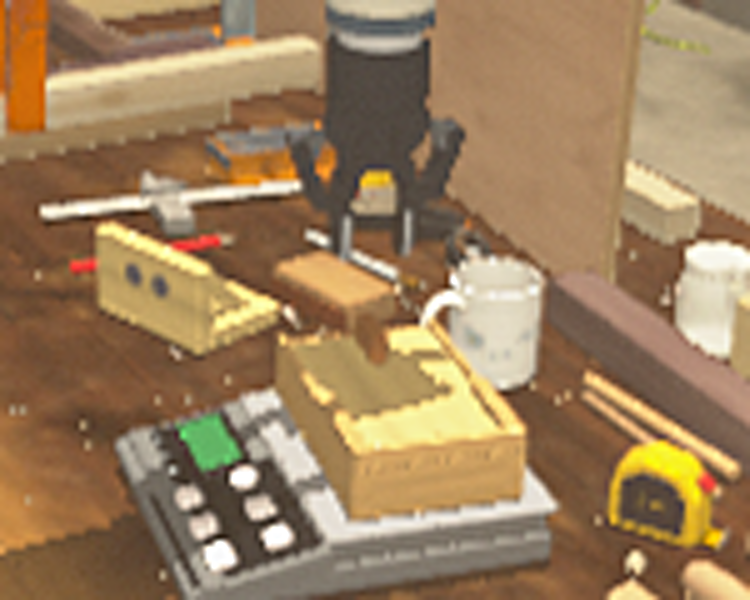

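The fingers, around (375,235), are aligned above the pull at (372,330). Descending to grip.

>>> step_arm(
  motion=[
    {"claw": 40,"delta_pos": [0,0,22],"turn": 0},
    {"claw": 40,"delta_pos": [0,0,22],"turn": 0},
    {"claw": 10,"delta_pos": [0,0,0],"turn": 0},
    {"claw": 10,"delta_pos": [0,0,0],"turn": 0},
    {"claw": 10,"delta_pos": [0,0,0],"turn": 0},
    {"claw": 10,"delta_pos": [0,0,0],"turn": 0},
    {"claw": 10,"delta_pos": [0,0,0],"turn": 0},
  ],
  force=40,
)

```text
clock: 2.75
eef_pos: [609.2, 34.6, 118.2]
tcp_rot: [3.14, -0.001, 1.347]
contact_force: [0.0, 0.8, 1.0]
opening: 0.117
grasp_force: 0.0
```

```bash
python3 plan.py; python3 - <<'E'
from h import *
f=grab_frame("scene"); 
print(proj(f,[609,34.6,110]))
save(f,"g2.png",215,130,315,205,7)
E
```

```text
now [609.2  34.6 118.2] [ 3.140e+00 -1.000e-03  1.347e+00] F [0.  0.8 1. ] t 2.8 q6 0.28 open 10.0
[[265.49525201 178.81772268]]
```

View pics/g2.png

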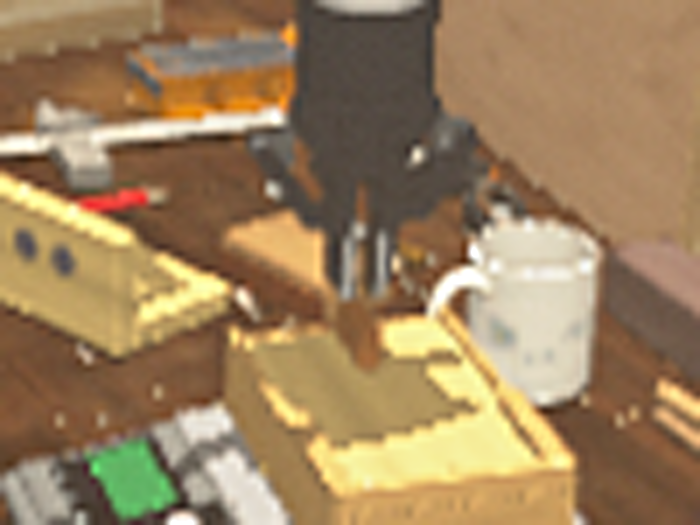

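```bash
python3 - <<'E'
from h import *
f=grab_frame("scene")
print("before: seen (267,160)", proj(f,[611,39.5,151]), proj(f,[611,39.5,171]))
print("now: seen (266,172)", proj(f,[609,34.6,110]),proj(f,[609,34.6,126]),proj(f,[609,34.6,136]))
p=sense(); print(p["eef_pos"],p["qpos"],p["clock"])
t=grab_frame("top"); print(proj(t,[609,34.6,110])); save(t,"g3.png",215,120,315,195,7)
E
```

```text
before: seen (267,160) [[265.64189051 168.72344039]] [[265.80850057 164.00604458]]
now: seen (266,172) [[265.49525201 178.81772268]] [[265.62651917 175.12852264]] [[265.70917983 172.80538466]]
[608.91886052  34.77066878 117.82349134] [ 5.45914858e-02  4.23000166e-01  1.74412286e+00 -2.10532735e-05
  9.72912944e-01  2.77863769e-01] 2.85
[[258.43723409 175.99509407]]
```

View pics/g3.png

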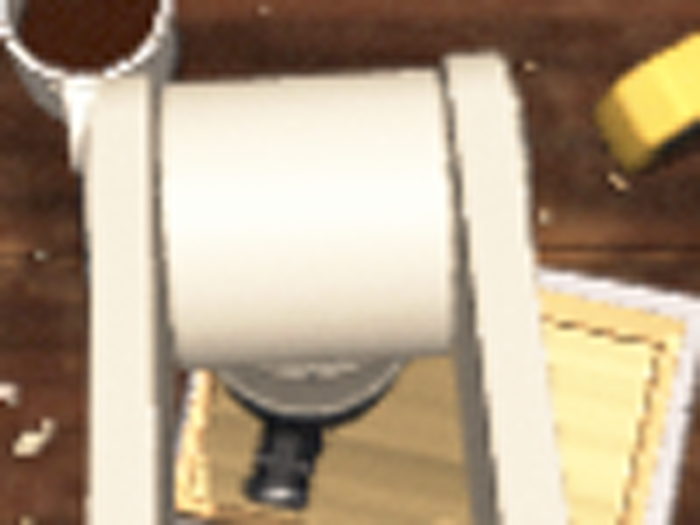

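>>> step_arm(
  motion=[
    {"claw": 40,"delta_pos": [0,0,0],"turn": 0},
    {"claw": 40,"delta_pos": [0,0,0],"turn": 0},
    {"claw": 40,"delta_pos": [0,0,0],"turn": 0},
    {"claw": 40,"delta_pos": [0,0,0],"turn": 0},
  ],
)

```text
clock: 3.23
eef_pos: [608.3, 34.9, 116.8]
tcp_rot: [-3.141, 0.0, 1.348]
contact_force: [-0.6, 0.6, 0.0]
opening: 0.469
grasp_force: 0.0
```

>>> step_arm(
  motion=[
    {"claw": 40,"delta_pos": [0,0,-20],"turn": 0},
    {"claw": 40,"delta_pos": [0,0,-20],"turn": 0},
    {"claw": 40,"delta_pos": [0,0,0],"turn": 0},
    {"claw": 40,"delta_pos": [0,0,0],"turn": 0},
  ],
)

```text
clock: 3.57
eef_pos: [609.2, 35.0, 157.8]
tcp_rot: [3.139, -0.001, 1.348]
contact_force: [-0.2, 0.3, 1.1]
opening: 0.466
grasp_force: 0.0
```

```bash
python3 plan.py; python3 - <<'E'
from h import *
f=grab_frame("scene"); 
p=sense()["eef_pos"]; print(proj(f,p+[0,0,-8]),p)
save(f,"g4.png",215,115,315,190,7)
E
```

```text
now [609.2  35.  157.8] [ 3.139e+00 -1.000e-03  1.348e+00] F [-0.2  0.3  1.1] t 3.6 q6 0.28 open 39.8
[[265.64265703 169.81176787]] [608.41176401  34.91958142 156.78990592]
```

View pics/g4.png

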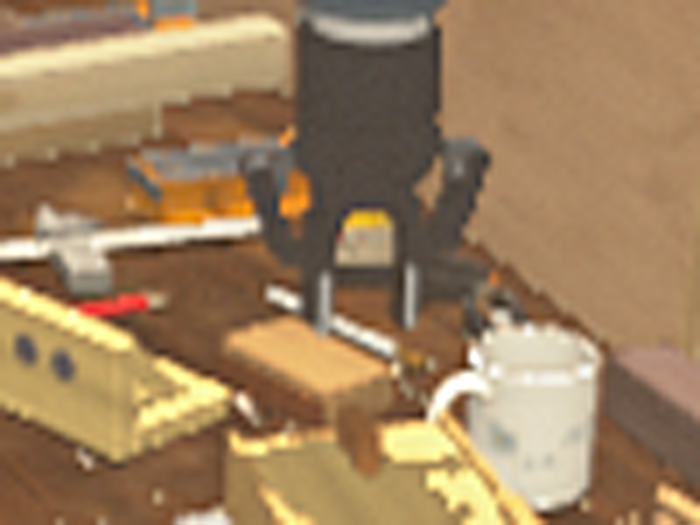

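>>> step_arm(
  motion=[
    {"claw": 40,"delta_pos": [3,0,20],"turn": 0},
    {"claw": 40,"delta_pos": [2,0,20],"turn": 0},
    {"claw": 40,"delta_pos": [0,0,2],"turn": 0},
    {"claw": 40,"delta_pos": [0,0,2],"turn": 0},
    {"claw": 40,"delta_pos": [0,0,2],"turn": 0},
  ],
)

```text
clock: 4.03
eef_pos: [609.4, 39.7, 110.6]
tcp_rot: [-3.141, 0.0, 1.348]
contact_force: [0.1, -0.4, -0.1]
opening: 0.474
grasp_force: 0.0
```

>>> step_arm(
  motion=[
    {"claw": 40,"delta_pos": [0,0,2],"turn": 0},
    {"claw": 40,"delta_pos": [0,0,2],"turn": 0},
    {"claw": 40,"delta_pos": [0,0,1],"turn": 0},
    {"claw": 40,"delta_pos": [0,0,0],"turn": 0},
  ],
)

```text
clock: 4.37
eef_pos: [609.6, 39.7, 106.0]
tcp_rot: [3.141, -0.0, 1.348]
contact_force: [-0.4, 0.2, 0.7]
opening: 0.469
grasp_force: 0.0
```

>>> step_arm(
  motion=[
    {"claw": 40,"delta_pos": [0,0,2],"turn": 0},
    {"claw": 40,"delta_pos": [0,0,2],"turn": 0},
    {"claw": 40,"delta_pos": [0,0,0],"turn": 0},
  ],
)

```text
clock: 4.62
eef_pos: [609.3, 39.8, 101.5]
tcp_rot: [-3.141, 0.0, 1.348]
contact_force: [0.5, -0.1, -0.6]
opening: 0.47
grasp_force: 0.0
```

>>> step_arm(
  motion=[
    {"claw": 40,"delta_pos": [0,0,2],"turn": 0},
    {"claw": 40,"delta_pos": [0,0,2],"turn": 0},
    {"claw": 40,"delta_pos": [0,0,2],"turn": 0},
    {"claw": 40,"delta_pos": [0,0,0],"turn": 0},
  ],
)

```text
clock: 4.95
eef_pos: [609.2, 39.8, 95.2]
tcp_rot: [-3.141, 0.0, 1.348]
contact_force: [0.5, 0.7, -0.1]
opening: 0.469
grasp_force: 0.0
```

>>> step_arm(
  motion=[
    {"claw": 10,"delta_pos": [0,0,0],"turn": 0},
    {"claw": 10,"delta_pos": [0,0,0],"turn": 0},
    {"claw": 10,"delta_pos": [0,0,0],"turn": 0},
    {"claw": 10,"delta_pos": [0,0,0],"turn": 0},
    {"claw": 10,"delta_pos": [0,0,0],"turn": 0},
  ],
  force=40,
)

```text
clock: 5.37
eef_pos: [613.2, 38.9, 97.4]
tcp_rot: [3.134, -0.001, 1.348]
contact_force: [8.6, -4.7, 2.0]
opening: 0.141
grasp_force: 40.4
```

>>> step_arm(
  motion=[
    {"claw": 24,"delta_pos": [0,4,0],"turn": 0},
    {"claw": 24,"delta_pos": [0,0,0],"turn": 0},
    {"claw": 24,"delta_pos": [0,0,2],"turn": 0},
    {"claw": 24,"delta_pos": [0,0,2],"turn": 0},
    {"claw": 24,"delta_pos": [0,0,2],"turn": 0},
    {"claw": 24,"delta_pos": [0,0,0],"turn": 0},
  ],
)

```text
clock: 5.87
eef_pos: [612.6, 39.0, 89.0]
tcp_rot: [-3.14, 0.0, 1.348]
contact_force: [-0.3, -0.4, -0.1]
opening: 0.284
grasp_force: 0.0
```

>>> step_arm(
  motion=[
    {"claw": 10,"delta_pos": [0,0,0],"turn": 0},
    {"claw": 10,"delta_pos": [0,0,0],"turn": 0},
    {"claw": 10,"delta_pos": [0,0,0],"turn": 0},
    {"claw": 10,"delta_pos": [0,0,0],"turn": 0},
  ],
  force=40,
)

```text
clock: 6.2
eef_pos: [613.6, 38.9, 89.9]
tcp_rot: [3.141, -0.0, 1.348]
contact_force: [2.6, -0.9, -0.8]
opening: 0.142
grasp_force: 43.5
```

>>> step_arm(
  motion=[
    {"claw": 10,"delta_pos": [0,0,-2],"turn": 0},
    {"claw": 10,"delta_pos": [0,0,-2],"turn": 0},
    {"claw": 10,"delta_pos": [0,0,-2],"turn": 0},
    {"claw": 10,"delta_pos": [0,0,0],"turn": 0},
  ],
)

```text
clock: 6.53
eef_pos: [613.5, 38.6, 95.9]
tcp_rot: [3.141, 0.0, 1.348]
contact_force: [2.3, -3.1, -3.9]
opening: 0.151
grasp_force: 43.0
```

>>> step_arm(
  motion=[
    {"claw": 10,"delta_pos": [5,0,0],"turn": 0},
    {"claw": 10,"delta_pos": [5,0,0],"turn": 0},
    {"claw": 10,"delta_pos": [5,0,0],"turn": 0},
    {"claw": 10,"delta_pos": [0,0,0],"turn": 0},
  ],
)

```text
clock: 6.87
eef_pos: [617.0, 53.9, 95.7]
tcp_rot: [3.141, 0.0, 1.348]
contact_force: [2.8, -1.4, -4.6]
opening: 0.147
grasp_force: 42.9
```

Sliding freely. I'll continue outward, then lift.

>>> step_arm(
  motion=[
    {"claw": 10,"delta_pos": [12,0,0],"turn": 0},
    {"claw": 10,"delta_pos": [12,0,0],"turn": 0},
    {"claw": 10,"delta_pos": [12,0,0],"turn": 0},
    {"claw": 10,"delta_pos": [12,0,0],"turn": 0},
    {"claw": 10,"delta_pos": [12,0,0],"turn": 0},
    {"claw": 10,"delta_pos": [12,0,0],"turn": 0},
    {"claw": 10,"delta_pos": [12,0,0],"turn": 0},
    {"claw": 10,"delta_pos": [0,0,0],"turn": 0},
  ],
)

```text
clock: 7.53
eef_pos: [635.8, 138.3, 95.9]
tcp_rot: [3.141, -0.001, 1.349]
contact_force: [1.9, 0.5, -1.4]
opening: 0.149
grasp_force: 43.3
```

>>> step_arm(
  motion=[
    {"claw": 10,"delta_pos": [15,0,0],"turn": 0},
    {"claw": 10,"delta_pos": [15,0,0],"turn": 0},
    {"claw": 10,"delta_pos": [0,0,0],"turn": 0},
  ],
)

```text
clock: 7.78
eef_pos: [642.5, 167.7, 95.9]
tcp_rot: [3.141, -0.002, 1.348]
contact_force: [0.5, -0.5, -1.3]
opening: 0.148
grasp_force: 43.3
```

>>> step_arm(
  motion=[
    {"claw": 10,"delta_pos": [0,0,-20],"turn": 0},
    {"claw": 10,"delta_pos": [0,0,-30],"turn": 0},
    {"claw": 10,"delta_pos": [0,0,-30],"turn": 0},
    {"claw": 10,"delta_pos": [0,0,-30],"turn": 0},
    {"claw": 10,"delta_pos": [0,0,0],"turn": 0},
  ],
)

```text
clock: 8.2
eef_pos: [644.9, 165.8, 212.4]
tcp_rot: [3.134, -0.004, 1.348]
contact_force: [1.3, -0.2, -1.1]
opening: 0.146
grasp_force: 43.3
```

```bash
python3 - <<'E'
from h import *
f=grab_frame("scene"); 
p=sense()["eef_pos"]; print(proj(f,p+[0,0,-8]),p)
save(f,"l1.png",175,90,315,195,5)
E
```

```text
[[257.43063704 144.4669124 ]] [643.76745958 165.55998613 209.5274782 ]
```

View pics/l1.png

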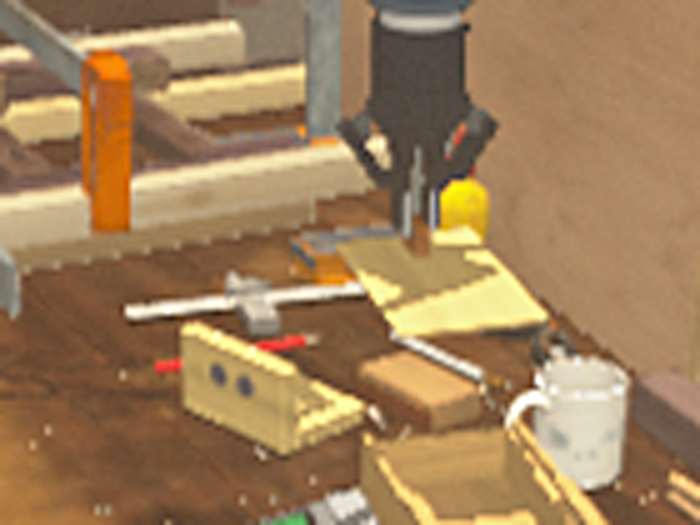

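The lid is off and held. Its corners in the crop are at about (335,238), (470,228), (548,322) and (393,335). I'll estimate the lid's pose from them.

```bash
python3 - <<'E'
from h import *
from scipy.optimize import least_squares
from scipy.spatial.transform import Rotation as Ro
f=grab_frame("scene"); s=sense(); p=s["eef_pos"]; yaw=s["tcp_rot"][2]-np.pi/2
uv=np.array([(335,238),(470,228),(548,322),(393,335)])/5+[175,90]
# lid points rel to pull-grip point, top face = -z0
L=np.array([(-59,33,0),(59,33,0),(59,-157,0),(-59,-157,0)],float)
def pts(q): # dx,dy,ztop,tilt about lid x
    return Ro.from_euler("zx",[yaw,q[3]]).apply(L)+[p[0]+q[0],p[1]+q[1],q[2]]
r=least_squares(lambda q:np.r_[(proj(f,pts(q))-uv).ravel(),q[:2]/6],[0,0,p[2],0],x_scale=[1,1,1,.01])
print(p,s["qpos"],r.x, (proj(f,pts(r.x))-uv).round(1).tolist())
E
```

```text
[642.41438223 165.12856697 207.10246557] [2.49177242e-01 4.09699239e-01 1.54592808e+00 3.07921767e-04
 1.18375023e+00 4.72135433e-01] [ 9.60507374e-01 -7.04383849e-01  2.22954084e+02  4.02586815e-02] [[-0.5, -0.0], [-0.1, -0.0], [-0.3, 0.0], [0.7, -0.0]]
```

```bash
python3 plan.py 549 343.5 206 0.29
```

```text
now [642.4 165.1 207.1] [ 3.140e+00 -1.000e-03  1.348e+00] F [-0.4 -0.1 -2.8] t 8.3 q6 0.47 open 12.1
-> [549.  343.5 206. ] [[17.0, -14.5, 0.1, 0.118], [15.2, -16.4, 0.1, 0.118], [13.2, -18.1, 0.1, 0.118], [11.0, -19.5, 0.1, 0.118], [8.6, -20.6, 0.1, 0.118], [6.1, -21.5, 0.1, 0.118], [3.6, -22.1, 0.1, 0.118], [1.0, -22.4, 0.1, 0.118], [-1.7, -22.3, 0.1, 0.118]]
```

>>> step_arm(
  motion=[
    {"claw": 10,"delta_pos": [17,-14.5,0],"turn": 0.118},
    {"claw": 10,"delta_pos": [15,-16.5,0],"turn": 0.118},
    {"claw": 10,"delta_pos": [13,-18,0],"turn": 0.118},
    {"claw": 10,"delta_pos": [11,-19.5,0],"turn": 0.118},
    {"claw": 10,"delta_pos": [8.5,-20.5,0],"turn": 0.118},
    {"claw": 10,"delta_pos": [6,-21.5,0],"turn": 0.118},
    {"claw": 10,"delta_pos": [3.5,-22,0],"turn": 0.118},
    {"claw": 10,"delta_pos": [1,-22.5,0],"turn": 0.118},
  ],
)

```text
clock: 8.97
eef_pos: [557.1, 323.1, 203.7]
tcp_rot: [3.141, 0.003, 0.398]
contact_force: [0.4, 0.2, -0.6]
opening: 0.148
grasp_force: 43.3
```

>>> step_arm(
  motion=[
    {"claw": 10,"delta_pos": [-2,-22.5,0],"turn": 0.118},
    {"claw": 10,"delta_pos": [0,0,0],"turn": 0},
    {"claw": 10,"delta_pos": [0,0,0],"turn": 0},
    {"claw": 10,"delta_pos": [0,0,0],"turn": 0},
  ],
)

```text
clock: 9.3
eef_pos: [547.6, 342.1, 204.4]
tcp_rot: [3.141, 0.002, 0.288]
contact_force: [0.4, -0.1, -2.4]
opening: 0.148
grasp_force: 43.3
```

```bash
python3 plan.py 549 343.5 100 0.29; python3 - <<'E'
from h import *
f=grab_frame("scene"); save(f,"l2.png",150,85,300,195,5)
E
```

```text
now [547.6 342.1 204.4] [3.141e+00 2.000e-03 2.880e-01] F [ 0.4 -0.1 -2.4] t 9.3 q6 1.84 open 12.6
-> [549.  343.5 100. ] [[0.6, -0.3, 34.8, -0.001], [0.6, -0.3, 34.8, -0.001], [0.6, -0.3, 34.8, -0.001]]
```

View pics/l2.png

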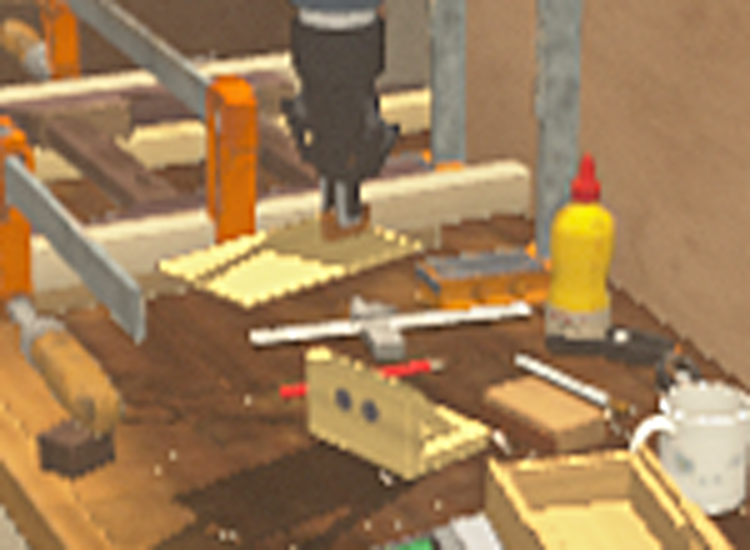

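>>> step_arm(
  motion=[
    {"claw": 10,"delta_pos": [0.6,-0.3,35],"turn": 0},
    {"claw": 10,"delta_pos": [0.6,-0.3,35],"turn": 0},
    {"claw": 10,"delta_pos": [0.5,-0.3,35],"turn": 0},
    {"claw": 10,"delta_pos": [0,0,0],"turn": 0},
    {"claw": 10,"delta_pos": [0,0,0],"turn": 0},
    {"claw": 10,"delta_pos": [0,0,0],"turn": 0},
  ],
  force=30,
)

```text
clock: 9.85
eef_pos: [550.8, 344.0, 102.4]
tcp_rot: [-3.141, -0.001, 0.286]
contact_force: [0.2, -0.2, -0.8]
opening: 0.145
grasp_force: 43.3
```

>>> step_arm(
  motion=[
    {"claw": 10,"delta_pos": [0,0,4],"turn": 0},
    {"claw": 10,"delta_pos": [0,0,4],"turn": 0},
    {"claw": 10,"delta_pos": [0,0,4],"turn": 0},
    {"claw": 10,"delta_pos": [0,0,4],"turn": 0},
    {"claw": 10,"delta_pos": [0,0,4],"turn": 0},
    {"claw": 10,"delta_pos": [0,0,0],"turn": 0},
  ],
  force=20,
)

```text
clock: 10.35
eef_pos: [549.1, 343.8, 79.9]
tcp_rot: [3.141, 0.001, 0.286]
contact_force: [-0.4, 0.9, -2.1]
opening: 0.153
grasp_force: 43.3
```

>>> step_arm(
  motion=[
    {"claw": 10,"delta_pos": [0,0,3],"turn": 0},
    {"claw": 10,"delta_pos": [0,0,2],"turn": 0},
    {"claw": 10,"delta_pos": [0,0,2],"turn": 0},
    {"claw": 10,"delta_pos": [0,0,0],"turn": 0},
  ],
)

```text
clock: 10.68
eef_pos: [549.6, 344.0, 75.2]
tcp_rot: [3.142, -0.0, 0.286]
contact_force: [-5.3, -3.6, 13.4]
opening: 0.149
grasp_force: 44.9
```

>>> step_arm(
  motion=[
    {"claw": 10,"delta_pos": [0,0,2],"turn": 0},
    {"claw": 10,"delta_pos": [0,0,2],"turn": 0},
    {"claw": 10,"delta_pos": [0,0,0],"turn": 0},
  ],
)

```text
clock: 10.93
eef_pos: [550.2, 344.1, 74.0]
tcp_rot: [-3.142, -0.002, 0.286]
contact_force: [-12.4, -7.4, 35.0]
opening: 0.147
grasp_force: 49.4
```

>>> step_arm(
  motion=[
    {"claw": 12,"delta_pos": [0,0,-3],"turn": 0},
    {"claw": 12,"delta_pos": [0,0,0],"turn": 0},
    {"claw": 12,"delta_pos": [0,0,0],"turn": 0},
  ],
  force=20,
)

```text
clock: 11.18
eef_pos: [550.2, 344.5, 74.1]
tcp_rot: [-3.141, -0.002, 0.286]
contact_force: [-3.6, -1.9, 13.4]
opening: 0.148
grasp_force: 46.8
```

>>> step_arm(
  motion=[
    {"claw": 12.4,"delta_pos": [0,0,0],"turn": 0},
    {"claw": 12.6,"delta_pos": [0,0,0],"turn": 0},
    {"claw": 12.8,"delta_pos": [0,0,0],"turn": 0},
  ],
)

```text
clock: 11.43
eef_pos: [550.2, 344.5, 74.1]
tcp_rot: [-3.141, -0.001, 0.286]
contact_force: [-3.6, -1.8, 13.9]
opening: 0.156
grasp_force: 37.0
```

>>> step_arm(
  motion=[
    {"claw": 13.1,"delta_pos": [0,0,1],"turn": 0},
    {"claw": 13.3,"delta_pos": [0,0,1],"turn": 0},
    {"claw": 13.4,"delta_pos": [0,0,1],"turn": 0},
    {"claw": 13.5,"delta_pos": [0,0,1],"turn": 0},
  ],
)

```text
clock: 11.77
eef_pos: [549.6, 344.3, 70.4]
tcp_rot: [-3.141, -0.0, 0.286]
contact_force: [-6.2, -3.4, 17.1]
opening: 0.157
grasp_force: 18.2
```

>>> step_arm(
  motion=[
    {"claw": 13.6,"delta_pos": [0,0,1],"turn": 0},
    {"claw": 13.7,"delta_pos": [0,0,1],"turn": 0},
    {"claw": 13.8,"delta_pos": [0,0,1],"turn": 0},
    {"claw": 13.8,"delta_pos": [0,0,0],"turn": 0},
  ],
)

```text
clock: 12.1
eef_pos: [548.5, 343.9, 65.5]
tcp_rot: [-3.142, 0.002, 0.286]
contact_force: [-4.9, -0.9, 5.9]
opening: 0.16
grasp_force: 8.2
```

>>> step_arm(
  motion=[
    {"claw": 13.8,"delta_pos": [0,0,1],"turn": 0},
    {"claw": 13.9,"delta_pos": [0,0,1],"turn": 0},
    {"claw": 14,"delta_pos": [0,0,0],"turn": 0},
    {"claw": 14,"delta_pos": [0,0,0],"turn": 0},
  ],
)

```text
clock: 12.43
eef_pos: [549.3, 343.8, 63.2]
tcp_rot: [3.141, 0.001, 0.286]
contact_force: [-1.2, -0.5, -0.6]
opening: 0.165
grasp_force: 1.6
```

```bash
python3 - <<'E'
from h import *
f=grab_frame("scene"); save(f,"l3.png",160,110,280,200,6)
E
```

```text
(no output)
```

View pics/l3.png

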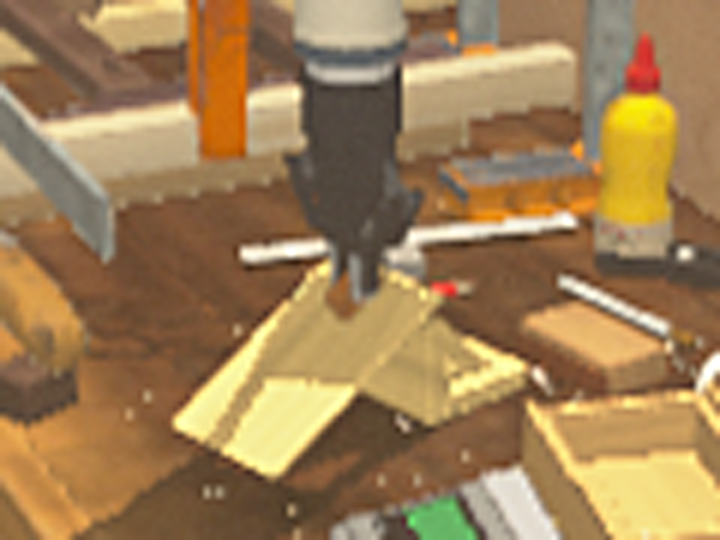

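The lid leans from the bench at (275,475) up onto the block at (400,290). Releasing gently.

>>> step_arm(
  motion=[
    {"claw": 15,"delta_pos": [0,0,0],"turn": 0},
    {"claw": 17,"delta_pos": [0,0,0],"turn": 0},
    {"claw": 20,"delta_pos": [0,0,0],"turn": 0},
    {"claw": 24,"delta_pos": [0,0,0],"turn": 0},
    {"claw": 30,"delta_pos": [0,0,-2],"turn": 0},
    {"claw": 30,"delta_pos": [0,0,-10],"turn": 0},
    {"claw": 30,"delta_pos": [0,0,-20],"turn": 0},
    {"claw": 30,"delta_pos": [0,0,-30],"turn": 0},
  ],
)

```text
clock: 13.15
eef_pos: [548.1, 343.1, 124.8]
tcp_rot: [3.14, 0.004, 0.286]
contact_force: [0.1, 0.7, -0.1]
opening: 0.35
grasp_force: 0.0
```

>>> step_arm(
  motion=[
    {"claw": 0,"delta_pos": [0,0,-30],"turn": 0},
    {"claw": 0,"delta_pos": [0,0,-30],"turn": 0},
    {"claw": 0,"delta_pos": [-20,10,0],"turn": 0},
    {"claw": 0,"delta_pos": [-20,20,0],"turn": 0},
    {"claw": 0,"delta_pos": [-10,20,0],"turn": 0},
    {"claw": 0,"delta_pos": [0,0,0],"turn": 0},
  ],
)

```text
clock: 13.65
eef_pos: [514.4, 278.9, 186.9]
tcp_rot: [3.14, 0.001, 0.285]
contact_force: [0.9, 0.8, -0.3]
opening: -0.004
grasp_force: 0.0
```

```bash
python3 - <<'E'
from h import *
f=grab_frame("scene"); save(f,"l4.png",160,110,280,200,6)
from fit import s,P,keys
c=P(s,keys); print("scale yaw",s[2]); print(c.round(1).tolist())
E
python3 plan.py
```

```text
scale yaw -0.20351295372693282
[[479.5, -3.7, 48.0], [470.6, -46.8, 48.0], [461.8, -89.9, 48.0], [437.4, 5.0, 39.0], [428.5, -38.1, 39.0], [419.6, -81.2, 39.0]]
now [516.1 281.8 187. ] [-3.141e+00 -2.000e-03  2.850e-01] F [1.2 0.9 0.3] t 13.8 q6 1.78 open 0.4
```

View pics/l4.png

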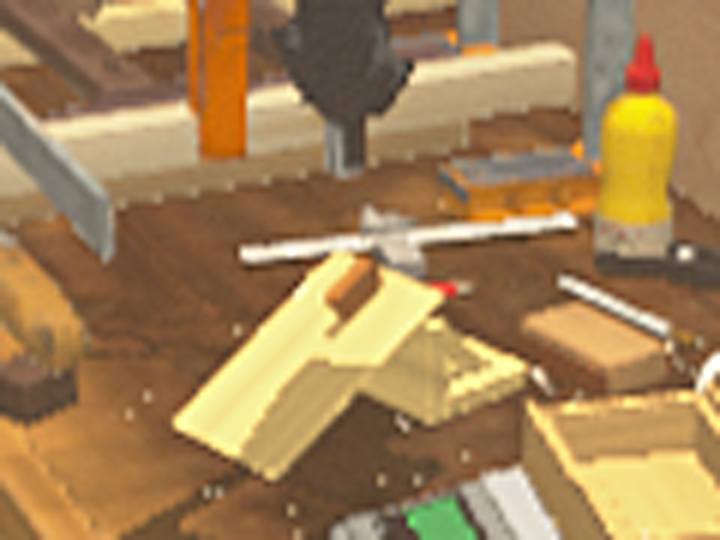

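```bash
python3 plan.py 482 -5 187 -0.204 482 -5 60 -.204; python3 - <<'E'
from h import *
f=grab_frame("scene")
for z in (175,187,195,200,205): print(z,proj(f,[512,281,z]).round(1))
E
```

```text
now [516.1 281.8 187. ] [-3.141e+00 -2.000e-03  2.850e-01] F [1.2 0.9 0.3] t 13.8 q6 1.78 open 0.4
-> [482.  -5. 187.] [[-14.2, 33.2, -0.0, 0.061], [-12.1, 34.0, -0.0, 0.061], [-10.0, 34.7, -0.0, 0.061], [-7.9, 35.2, -0.0, 0.061], [-5.7, 35.6, -0.0, 0.061], [-3.5, 35.9, -0.0, 0.061], [-1.3, 36.1, -0.0, 0.061], [0.9, 36.1, -0.0, 0.061]]
-> [482.  -5.  60.] [[0.0, -0.0, 31.8, -0.0], [0.0, -0.0, 31.8, -0.0], [0.0, -0.0, 31.8, -0.0], [0.0, -0.0, 31.8, -0.0]]
175 [[216.5 146.4]]
187 [[216.4 143.7]]
195 [[216.4 141.9]]
200 [[216.4 140.8]]
205 [[216.3 139.6]]
```

>>> step_arm(
  motion=[
    {"claw": 0,"delta_pos": [-14,33,0],"turn": 0.061},
    {"claw": 0,"delta_pos": [-12,34,0],"turn": 0.061},
    {"claw": 0,"delta_pos": [-10,34.5,0],"turn": 0.061},
    {"claw": 0,"delta_pos": [-8,35,0],"turn": 0.061},
    {"claw": 0,"delta_pos": [-5.5,35.5,0],"turn": 0.061},
    {"claw": 0,"delta_pos": [-3.5,36,0],"turn": 0.061},
    {"claw": 0,"delta_pos": [-1.5,36,0],"turn": 0.061},
    {"claw": 0,"delta_pos": [1,36,0],"turn": 0.061},
  ],
)

```text
clock: 14.47
eef_pos: [482.8, -4.9, 186.2]
tcp_rot: [-3.141, -0.001, -0.204]
contact_force: [0.0, -0.4, -0.5]
opening: -0.006
grasp_force: 0.0
```

>>> step_arm(
  motion=[
    {"claw": 0,"delta_pos": [0,0,32],"turn": 0},
    {"claw": 0,"delta_pos": [0,0,32],"turn": 0},
    {"claw": 0,"delta_pos": [0,0,32],"turn": 0},
    {"claw": 0,"delta_pos": [0,0,31],"turn": 0},
    {"claw": 0,"delta_pos": [0,0,0],"turn": 0},
    {"claw": 0,"delta_pos": [0,0,0],"turn": 0},
    {"claw": 0,"delta_pos": [0,0,0],"turn": 0},
    {"claw": 0,"delta_pos": [0,0,0],"turn": 0},
  ],
)

```text
clock: 15.13
eef_pos: [484.1, -3.7, 60.7]
tcp_rot: [-3.141, -0.003, -0.202]
contact_force: [0.4, 0.4, -0.3]
opening: -0.001
grasp_force: 0.0
```

```bash
python3 plan.py 482 -5 40 -0.204;
```

```text
now [484.1  -3.7  60.7] [-3.141e+00 -3.000e-03 -2.020e-01] F [ 0.4  0.4 -0.3] t 15.1 q6 1.76 open -0.1
-> [482.  -5.  40.] [[-1.8, 1.7, 20.7, 0.002]]
```

>>> step_arm(
  motion=[
    {"claw": 0,"delta_pos": [-1.8,1.5,10],"turn": 0},
    {"claw": 0,"delta_pos": [0,0,5],"turn": 0},
    {"claw": 0,"delta_pos": [0,0,5],"turn": 0},
    {"claw": 0,"delta_pos": [0,0,3],"turn": 0},
    {"claw": 0,"delta_pos": [0,0,0],"turn": 0},
    {"claw": 0,"delta_pos": [0,0,0],"turn": 0},
  ],
)

```text
clock: 15.63
eef_pos: [480.0, -5.1, 35.6]
tcp_rot: [3.142, 0.001, -0.202]
contact_force: [0.1, 0.4, -0.3]
opening: 0.003
grasp_force: 0.0
```

>>> step_arm(
  motion=[
    {"claw": 0,"delta_pos": [0,0,2],"turn": 0},
    {"claw": 0,"delta_pos": [0,0,2],"turn": 0},
    {"claw": 0,"delta_pos": [0,0,0],"turn": 0},
  ],
)

```text
clock: 15.88
eef_pos: [480.0, -5.1, 31.5]
tcp_rot: [3.142, 0.0, -0.202]
contact_force: [-0.0, -0.1, 0.3]
opening: 0.005
grasp_force: 0.0
```

>>> step_arm(
  motion=[
    {"claw": 0,"delta_pos": [0,0,2],"turn": 0},
    {"claw": 0,"delta_pos": [0,0,2],"turn": 0},
    {"claw": 0,"delta_pos": [0,0,0],"turn": 0},
  ],
)

```text
clock: 16.13
eef_pos: [479.9, -5.1, 27.4]
tcp_rot: [3.142, 0.0, -0.202]
contact_force: [-0.5, -0.2, -0.1]
opening: 0.002
grasp_force: 0.0
```

>>> step_arm(
  motion=[
    {"claw": 0,"delta_pos": [0,0,2],"turn": 0},
    {"claw": 0,"delta_pos": [0,0,2],"turn": 0},
    {"claw": 0,"delta_pos": [0,0,0],"turn": 0},
  ],
)

```text
clock: 16.38
eef_pos: [480.3, -5.1, 23.6]
tcp_rot: [-3.142, -0.0, -0.202]
contact_force: [0.1, 0.1, 1.8]
opening: 0.004
grasp_force: 0.7
```

>>> step_arm(
  motion=[
    {"claw": 0,"delta_pos": [0,0,2],"turn": 0},
    {"claw": 0,"delta_pos": [0,0,1],"turn": 0},
    {"claw": 0,"delta_pos": [0,0,0],"turn": 0},
  ],
)

```text
clock: 16.63
eef_pos: [480.8, -5.1, 20.9]
tcp_rot: [-3.141, -0.001, -0.202]
contact_force: [1.5, -0.2, 3.3]
opening: -0.004
grasp_force: 1.8
```

>>> step_arm(
  motion=[
    {"claw": 0,"delta_pos": [0,0,2],"turn": 0},
    {"claw": 0,"delta_pos": [0,0,1],"turn": 0},
    {"claw": 0,"delta_pos": [0,0,0],"turn": 0},
  ],
)

```text
clock: 16.88
eef_pos: [481.4, -5.2, 18.7]
tcp_rot: [-3.141, -0.002, -0.202]
contact_force: [-0.3, -0.5, 16.1]
opening: 0.001
grasp_force: 8.4
```

>>> step_arm(
  motion=[
    {"claw": 0,"delta_pos": [0,0,1],"turn": 0},
    {"claw": 0,"delta_pos": [0,0,0],"turn": 0},
  ],
)

```text
clock: 17.05
eef_pos: [481.5, -5.2, 18.2]
tcp_rot: [-3.141, -0.002, -0.202]
contact_force: [-2.4, -1.5, 26.3]
opening: 0.003
grasp_force: 13.0
```

>>> step_arm(
  motion=[
    {"claw": 0,"delta_pos": [0,0,-12],"turn": 0},
    {"claw": 0,"delta_pos": [0,0,-13],"turn": 0},
    {"claw": 0,"delta_pos": [-21,0,0],"turn": 0},
    {"claw": 0,"delta_pos": [-22,0,0],"turn": 0},
    {"claw": 0,"delta_pos": [0,0,0],"turn": 0},
    {"claw": 0,"delta_pos": [0,0,0],"turn": 0},
    {"claw": 0,"delta_pos": [0,0,10],"turn": 0},
    {"claw": 0,"delta_pos": [0,0,10],"turn": 0},
  ],
)

```text
clock: 17.72
eef_pos: [439.4, 3.5, 21.4]
tcp_rot: [-3.141, -0.002, -0.202]
contact_force: [0.6, -0.6, -0.4]
opening: 0.001
grasp_force: 0.0
```

>>> step_arm(
  motion=[
    {"claw": 0,"delta_pos": [0,0,3],"turn": 0},
    {"claw": 0,"delta_pos": [0,0,3],"turn": 0},
    {"claw": 0,"delta_pos": [0,0,0],"turn": 0},
    {"claw": 0,"delta_pos": [0,0,2],"turn": 0},
    {"claw": 0,"delta_pos": [0,0,2],"turn": 0},
    {"claw": 0,"delta_pos": [0,0,0],"turn": 0},
  ],
)

```text
clock: 18.22
eef_pos: [438.4, 3.5, 11.7]
tcp_rot: [3.142, -0.001, -0.202]
contact_force: [-0.3, -1.4, 4.1]
opening: -0.001
grasp_force: 1.6
```

>>> step_arm(
  motion=[
    {"claw": 0,"delta_pos": [0,0,2],"turn": 0},
    {"claw": 0,"delta_pos": [0,0,1],"turn": 0},
    {"claw": 0,"delta_pos": [0,0,0],"turn": 0},
  ],
)

```text
clock: 18.47
eef_pos: [438.9, 3.4, 9.7]
tcp_rot: [-3.141, -0.002, -0.202]
contact_force: [-3.9, -3.3, 19.0]
opening: -0.003
grasp_force: 9.4
```

>>> step_arm(
  motion=[
    {"claw": 0,"delta_pos": [0,0,1],"turn": 0},
    {"claw": 0,"delta_pos": [0,0,0],"turn": 0},
  ],
)

```text
clock: 18.63
eef_pos: [439.0, 3.4, 9.2]
tcp_rot: [-3.141, -0.002, -0.202]
contact_force: [-6.0, -3.1, 29.2]
opening: 0.001
grasp_force: 14.7
```

>>> step_arm(
  motion=[
    {"claw": 0,"delta_pos": [0,0,-15],"turn": 0},
    {"claw": 0,"delta_pos": [0,0,-20],"turn": 0},
    {"claw": 0,"delta_pos": [21,20,0],"turn": 0},
    {"claw": 0,"delta_pos": [22,34,0],"turn": 0},
    {"claw": 0,"delta_pos": [0,34,0],"turn": 0},
    {"claw": 0,"delta_pos": [0,0,0],"turn": 0},
    {"claw": 0,"delta_pos": [0,0,0],"turn": 0},
    {"claw": 0,"delta_pos": [0,0,10],"turn": 0},
  ],
)

```text
clock: 19.3
eef_pos: [463.3, -91.3, 33.6]
tcp_rot: [-3.141, -0.002, -0.203]
contact_force: [1.4, 0.4, 0.5]
opening: -0.001
grasp_force: 0.0
```

>>> step_arm(
  motion=[
    {"claw": 0,"delta_pos": [0,0,4],"turn": 0},
    {"claw": 0,"delta_pos": [0,0,3],"turn": 0},
    {"claw": 0,"delta_pos": [0,0,2],"turn": 0},
    {"claw": 0,"delta_pos": [0,0,2],"turn": 0},
    {"claw": 0,"delta_pos": [0,0,2],"turn": 0},
    {"claw": 0,"delta_pos": [0,0,0],"turn": 0},
  ],
)

```text
clock: 19.8
eef_pos: [462.7, -90.8, 19.7]
tcp_rot: [-3.141, -0.0, -0.202]
contact_force: [0.3, 2.8, 3.8]
opening: -0.0
grasp_force: 2.0
```

>>> step_arm(
  motion=[
    {"claw": 0,"delta_pos": [0,0,1],"turn": 0},
    {"claw": 0,"delta_pos": [0,0,1],"turn": 0},
    {"claw": 0,"delta_pos": [0,0,0],"turn": 0},
  ],
)

```text
clock: 20.05
eef_pos: [462.8, -90.9, 18.7]
tcp_rot: [-3.141, -0.0, -0.202]
contact_force: [-2.7, 6.3, 18.7]
opening: 0.002
grasp_force: 9.5
```

>>> step_arm(
  motion=[
    {"claw": 0,"delta_pos": [0,0,-15],"turn": 0},
    {"claw": 0,"delta_pos": [0,0,-30],"turn": 0},
    {"claw": 36,"delta_pos": [0,0,-40],"turn": 0},
    {"claw": 36,"delta_pos": [0,0,-30],"turn": 0},
    {"claw": 36,"delta_pos": [0,0,0],"turn": 0},
    {"claw": 36,"delta_pos": [0,0,0],"turn": 0},
  ],
)

```text
clock: 20.55
eef_pos: [463.7, -91.7, 134.6]
tcp_rot: [3.141, -0.004, -0.202]
contact_force: [-0.8, -0.4, 0.0]
opening: 0.423
grasp_force: 0.0
```

```bash
cat > ten.py <<'E'
from h import *
def tenons(f=None):
    f=f or grab_frame("top"); sub=f["img"][155:255,325:425].astype(int)
    n,l,st,c=cv2.connectedComponentsWithStats((sub.sum(2)>430).astype(np.uint8)); out=[]
    for i in range(1,n):
        if not 50<st[i,4]<110: continue
        p=np.argwhere(l==i)[:,::-1]+[325,155]; X=back(f,p,9)[:,:2]
        d=X-X.mean(0); w,v=np.linalg.eigh(d.T@d); s=np.sqrt(w*12/len(X))
        if s[1]>50: continue
        a=np.arctan2(v[1,1],v[0,1]); a=(a+np.pi/2)%np.pi-np.pi/2
        out.append((*(X.mean(0)).round(1).tolist(),round(float(a),3),int(st[i,4])))
    return out
if __name__=="__main__":
    for t in tenons(): print(t)
E
python3 ten.py; python3 plan.py 540 -268 140 -.61 540 -268 30 -.61 540 -268 -23 -.61; python3 -c "
from fit import *
print(P(b,[(0,y,110) for y in (-70,-24,24,70)]).round(0).tolist(), b, P(s,[(48,0,0)]))"
```

```text
(606.0, -309.8, 0.707, 74)
(603.7, -383.2, -0.414, 74)
(536.8, -370.7, 0.138, 76)
(441.8, -387.1, 0.874, 77)
now [462.5 -91.5 133.1] [ 3.141e+00 -1.000e-03 -2.020e-01] F [0.9 0.3 0.1] t 20.6 q6 1.58 open 36.0
-> [ 540. -268.  140.] [[18.6, 26.2, -1.1, 0.068], [20.3, 24.9, -1.1, 0.068], [21.9, 23.5, -1.1, 0.068], [23.5, 21.9, -1.1, 0.068], [24.9, 20.3, -1.1, 0.068], [26.2, 18.5, -1.1, 0.068]]
-> [ 540. -268.   30.] [[0.0, -0.0, 36.7, -0.0], [0.0, -0.0, 36.7, -0.0], [0.0, -0.0, 36.7, -0.0]]
-> [ 540. -268.  -23.] [[0.0, -0.0, 26.5, -0.0], [0.0, -0.0, 26.5, -0.0]]
[[581.0, -88.0, 110.0], [591.0, -43.0, 110.0], [602.0, 3.0, 110.0], [613.0, 48.0, 110.0]] [ 5.96840856e+02 -2.00728152e+01 -2.31295132e-01] [[594.93404472 -23.45581292   0.        ]]
```

```bash
python3 plan.py 608 -310 100 .707 608 -310 0 .707 608 -310 -21 .707
```

```text
now [461.8 -91.3 132.2] [ 3.141e+00  1.000e-03 -2.020e-01] F [-0.6 -0.9 -0.6] t 20.6 q6 1.57 open 36.1
-> [ 608. -310.  100.] [[23.4, 23.1, 4.0, -0.114], [20.6, 25.6, 4.0, -0.114], [17.6, 27.8, 4.0, -0.114], [14.3, 29.6, 4.0, -0.114], [10.9, 31.0, 4.0, -0.114], [7.3, 32.1, 4.0, -0.114], [3.6, 32.7, 4.0, -0.114], [-0.1, 32.9, 4.0, -0.114]]
-> [ 608. -310.    0.] [[0.0, 0.0, 33.3, -0.0], [0.0, 0.0, 33.3, -0.0], [0.0, 0.0, 33.3, -0.0]]
-> [ 608. -310.  -21.] [[0.0, 0.0, 21.0, -0.0]]
```

>>> step_arm(
  motion=[
    {"claw": 36,"delta_pos": [23.4,23.1,4],"turn": -0.114},
    {"claw": 36,"delta_pos": [20.6,25.6,4],"turn": -0.114},
    {"claw": 36,"delta_pos": [17.6,27.8,4],"turn": -0.114},
    {"claw": 36,"delta_pos": [14.3,29.6,4],"turn": -0.114},
    {"claw": 36,"delta_pos": [11,31,4],"turn": -0.114},
    {"claw": 36,"delta_pos": [7.3,32,4],"turn": -0.114},
    {"claw": 36,"delta_pos": [3.6,32.7,4],"turn": -0.114},
    {"claw": 36,"delta_pos": [0,33,4],"turn": -0.114},
  ],
)

```text
clock: 21.32
eef_pos: [608.6, -310.6, 98.0]
tcp_rot: [-3.138, 0.001, 0.715]
contact_force: [-0.1, 0.3, -0.1]
opening: 0.42
grasp_force: 0.0
```

>>> step_arm(
  motion=[
    {"claw": 36,"delta_pos": [0,0,33],"turn": 0},
    {"claw": 36,"delta_pos": [0,0,33],"turn": 0},
    {"claw": 36,"delta_pos": [0,0,33],"turn": 0},
    {"claw": 36,"delta_pos": [0,0,0],"turn": 0},
    {"claw": 36,"delta_pos": [0,0,0],"turn": 0},
    {"claw": 36,"delta_pos": [0,0,0],"turn": 0},
  ],
)

```text
clock: 21.82
eef_pos: [609.4, -309.7, 2.2]
tcp_rot: [-3.141, 0.0, 0.71]
contact_force: [0.3, -0.4, 0.5]
opening: 0.42
grasp_force: 0.0
```

```bash
python3 ten.py; python3 plan.py 608 -310 -21 .707; python3 - <<'E'
from h import *
f=grab_frame("scene"); u=proj(f,[606,-310,9])[0].astype(int); print(u); save(f,"t1.png",u[0]-50,u[1]-45,u[0]+50,u[1]+30,7)
E
```

```text
(536.1, -270.1, -0.523, 65)
now [ 610.2 -310.1    3.3] [ 3.14e+00 -1.00e-03  7.10e-01] F [ 0.8 -0.8  0.3] t 21.9 q6 0.39 open 36.4
-> [ 608. -310.  -21.] [[-1.7, -1.5, 24.3, 0.003]]
[315 246]
```

View pics/t1.png

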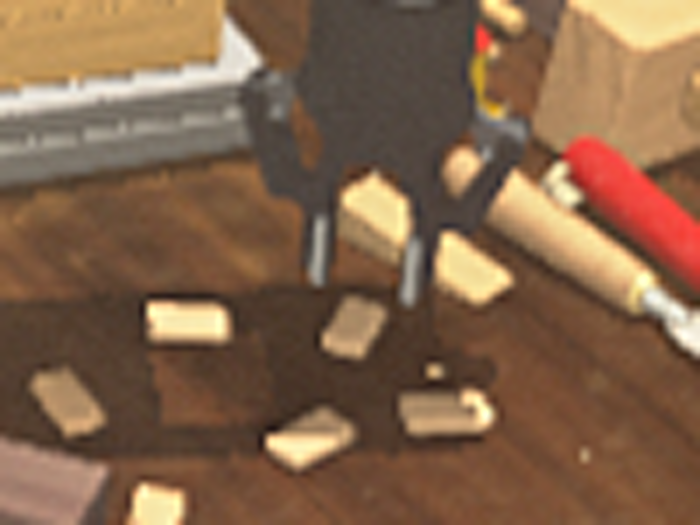

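The tenon at (355,325) sits directly below the fingers, whose tips are around (362,285). All six tenons are present. Descending to grasp.

>>> step_arm(
  motion=[
    {"claw": 36,"delta_pos": [-1,-1,12],"turn": 0},
    {"claw": 36,"delta_pos": [0,0,8],"turn": 0},
    {"claw": 36,"delta_pos": [0,0,3],"turn": 0},
    {"claw": 36,"delta_pos": [0,0,0],"turn": 0},
  ],
)

```text
clock: 22.25
eef_pos: [607.0, -309.1, -22.2]
tcp_rot: [-3.14, 0.001, 0.71]
contact_force: [-0.1, 0.7, 0.6]
opening: 0.424
grasp_force: 0.0
```

>>> step_arm(
  motion=[
    {"claw": 16,"delta_pos": [0,0,0],"turn": 0},
    {"claw": 16,"delta_pos": [0,0,0],"turn": 0},
    {"claw": 16,"delta_pos": [0,0,0],"turn": 0},
    {"claw": 16,"delta_pos": [0,0,0],"turn": 0},
  ],
  force=30,
)

```text
clock: 22.58
eef_pos: [608.0, -309.7, -20.9]
tcp_rot: [3.141, -0.0, 0.71]
contact_force: [-0.1, -0.1, -0.1]
opening: 0.243
grasp_force: 30.1
```

```bash
python3 plan.py 608 -310 60 .71 584 -85 112 1.355 584 -85 40 1.355
```

```text
now [ 608.  -309.7  -20.9] [ 3.141 -0.     0.71 ] F [-0.1 -0.1 -0.1] t 22.6 q6 0.39 open 20.7
-> [ 608. -310.   60.] [[-0.1, 0.1, -27.0, -0.0], [-0.1, 0.1, -27.0, -0.0], [-0.1, 0.1, -27.0, -0.0]]
-> [584. -85. 112.] [[18.4, -26.6, -7.4, -0.092], [20.7, -24.8, -7.4, -0.092], [22.9, -22.8, -7.4, -0.092], [24.9, -20.6, -7.4, -0.092], [26.7, -18.2, -7.4, -0.092], [28.3, -15.7, -7.4, -0.092], [29.6, -13.0, -7.4, -0.092]]
-> [584. -85.  40.] [[0.0, 0.0, 36.0, -0.0], [0.0, 0.0, 36.0, -0.0]]
```

>>> step_arm(
  motion=[
    {"claw": 16,"delta_pos": [0,0,-40],"turn": 0},
    {"claw": 16,"delta_pos": [0,0,-41],"turn": 0},
    {"claw": 16,"delta_pos": [0,0,-41],"turn": 0},
    {"claw": 16,"delta_pos": [18.4,-26.6,0],"turn": -0.092},
    {"claw": 16,"delta_pos": [20.7,-24.8,-3],"turn": -0.092},
    {"claw": 16,"delta_pos": [22.9,-22.8,-3],"turn": -0.092},
    {"claw": 16,"delta_pos": [24.9,-20.6,-3],"turn": -0.092},
    {"claw": 16,"delta_pos": [26.7,-18.2,0],"turn": -0.092},
  ],
)

```text
clock: 23.25
eef_pos: [590.8, -147.7, 110.7]
tcp_rot: [3.14, -0.0, 1.174]
contact_force: [0.0, 0.5, -0.1]
opening: 0.242
grasp_force: 30.1
```

>>> step_arm(
  motion=[
    {"claw": 16,"delta_pos": [28.3,-15.7,0],"turn": -0.092},
    {"claw": 16,"delta_pos": [29.6,-13,0],"turn": -0.092},
    {"claw": 16,"delta_pos": [0,0,0],"turn": 0},
    {"claw": 16,"delta_pos": [0,0,0],"turn": 0},
  ],
)

```text
clock: 23.58
eef_pos: [584.0, -83.2, 110.1]
tcp_rot: [3.141, 0.0, 1.356]
contact_force: [0.4, -0.7, -0.3]
opening: 0.241
grasp_force: 30.1
```

```bash
python3 plan.py 584 -85 40 1.355; python3 ten.py
```

```text
now [584.  -83.2 110.1] [3.141 0.    1.356] F [ 0.4 -0.7 -0.3] t 23.6 q6 0.07 open 20.6
-> [584. -85.  40.] [[-0.9, 0.2, 35.1, 0.0], [-0.9, 0.2, 35.1, 0.0]]
(604.1, -383.3, -0.412, 72)
(536.6, -370.7, 0.149, 74)
(441.8, -387.1, 0.874, 77)
```

>>> step_arm(
  motion=[
    {"claw": 16,"delta_pos": [-1,0,34],"turn": 0},
    {"claw": 16,"delta_pos": [-1,0,34],"turn": 0},
    {"claw": 16,"delta_pos": [0,0,0],"turn": 0},
    {"claw": 16,"delta_pos": [0,0,0],"turn": 0},
    {"claw": 32,"delta_pos": [0,0,0],"turn": 0},
    {"claw": 32,"delta_pos": [0,0,0],"turn": 0},
    {"claw": 32,"delta_pos": [0,0,0],"turn": 0},
    {"claw": 32,"delta_pos": [0,0,-5],"turn": 0},
  ],
)

```text
clock: 24.3
eef_pos: [583.7, -86.7, 47.6]
tcp_rot: [3.141, -0.0, 1.354]
contact_force: [-0.5, 0.6, -0.1]
opening: 0.374
grasp_force: 0.0
```

>>> step_arm(
  motion=[
    {"claw": 34,"delta_pos": [0,0,-30],"turn": 0},
    {"claw": 36,"delta_pos": [0,0,-35],"turn": 0},
    {"claw": 36,"delta_pos": [0,0,0],"turn": 0},
  ],
)

```text
clock: 24.55
eef_pos: [587.7, -87.1, 118.8]
tcp_rot: [3.132, -0.001, 1.354]
contact_force: [1.7, 0.6, -0.5]
opening: 0.421
grasp_force: 0.0
```

```bash
python3 plan.py 606 -383 100 2.73 606 -383 -22 2.73; python3 ten.py;
```

```text
now [587.7 -87.1 118.8] [ 3.132e+00 -1.000e-03  1.354e+00] F [ 1.7  0.6 -0.5] t 24.6 q6 0.07 open 35.9
-> [ 606. -383.  100.] [[-23.8, 6.8, 1.6, -0.115], [-24.4, 4.0, 1.6, -0.115], [-24.7, 1.2, 1.6, -0.115], [-24.7, -1.6, 1.6, -0.115], [-24.3, -4.4, 1.6, -0.115], [-23.6, -7.2, 1.6, -0.115], [-22.7, -9.8, 1.6, -0.115], [-21.4, -12.4, 1.6, -0.115], [-19.8, -14.7, 1.6, -0.115], [-18.0, -16.9, 1.6, -0.115], [-16.0, -18.9, 1.6, -0.115], [-13.7, -20.6, 1.6, -0.115]]
-> [ 606. -383.  -22.] [[0.0, 0.0, 30.5, -0.0], [0.0, 0.0, 30.5, -0.0], [0.0, 0.0, 30.5, -0.0], [0.0, 0.0, 30.5, -0.0]]
(604.2, -383.2, -0.406, 71)
(536.6, -370.7, 0.149, 74)
(442.0, -386.8, 0.861, 76)
```

>>> step_arm(
  motion=[
    {"claw": 36,"delta_pos": [-23.5,10,0],"turn": -0.115},
    {"claw": 36,"delta_pos": [-24.4,4,0],"turn": -0.115},
    {"claw": 36,"delta_pos": [-24.7,1.2,0],"turn": -0.115},
    {"claw": 36,"delta_pos": [-24.7,-1.6,0],"turn": -0.115},
    {"claw": 36,"delta_pos": [-24.3,-4.4,0],"turn": -0.115},
    {"claw": 36,"delta_pos": [-23.6,-7.2,0],"turn": -0.115},
    {"claw": 36,"delta_pos": [-22.7,-9.8,0],"turn": -0.115},
    {"claw": 36,"delta_pos": [-21.4,-12.4,0],"turn": -0.115},
  ],
)

```text
clock: 25.27
eef_pos: [598.8, -285.3, 111.7]
tcp_rot: [-3.141, -0.0, 2.28]
contact_force: [0.8, 0.4, -0.0]
opening: 0.424
grasp_force: 0.0
```

>>> step_arm(
  motion=[
    {"claw": 36,"delta_pos": [-19.8,-14.7,10],"turn": -0.115},
    {"claw": 36,"delta_pos": [-18,-17,10],"turn": -0.115},
    {"claw": 36,"delta_pos": [-16,-19,20],"turn": -0.115},
    {"claw": 36,"delta_pos": [-13.7,-20.6,20],"turn": -0.115},
    {"claw": 36,"delta_pos": [0,0,40],"turn": 0},
    {"claw": 36,"delta_pos": [0,0,10],"turn": 0},
    {"claw": 36,"delta_pos": [0,0,0],"turn": 0},
    {"claw": 36,"delta_pos": [0,0,0],"turn": 0},
  ],
)

```text
clock: 25.93
eef_pos: [605.0, -382.4, 1.7]
tcp_rot: [3.141, -0.002, 2.734]
contact_force: [1.4, -0.1, 0.0]
opening: 0.421
grasp_force: 0.0
```

```bash
python3 plan.py 606 -383 -21 2.73; python3 ten.py
```

```text
now [ 605.  -382.4    1.7] [ 3.141e+00 -2.000e-03  2.734e+00] F [ 1.4 -0.1  0. ] t 25.9 q6 -1.73 open 35.9
-> [ 606. -383.  -21.] [[-1.2, -0.2, 22.7, 0.004]]
(536.1, -269.3, -0.576, 70)
(536.1, -370.5, 0.217, 69)
```

>>> step_arm(
  motion=[
    {"claw": 36,"delta_pos": [-1,0,12],"turn": 0},
    {"claw": 36,"delta_pos": [0,0,10.5],"turn": 0},
    {"claw": 36,"delta_pos": [0,0,0],"turn": 0},
    {"claw": 36,"delta_pos": [0,0,0],"turn": 0},
    {"claw": 16,"delta_pos": [0,0,0],"turn": 0},
    {"claw": 16,"delta_pos": [0,0,0],"turn": 0},
    {"claw": 16,"delta_pos": [0,0,0],"turn": 0},
    {"claw": 16,"delta_pos": [0,0,0],"turn": 0},
  ],
)

```text
clock: 26.65
eef_pos: [606.5, -383.7, -20.3]
tcp_rot: [-3.141, 0.001, 2.734]
contact_force: [-0.4, 0.7, 1.5]
opening: 0.241
grasp_force: 29.5
```

>>> step_arm(
  motion=[
    {"claw": 16,"delta_pos": [0,0,-41],"turn": 0},
    {"claw": 16,"delta_pos": [0,0,-41],"turn": 0},
    {"claw": 16,"delta_pos": [0,0,-41],"turn": 0},
    {"claw": 16,"delta_pos": [0,0,-10],"turn": 0},
    {"claw": 16,"delta_pos": [0,0,0],"turn": 0},
  ],
)

```text
clock: 27.07
eef_pos: [608.8, -385.2, 117.5]
tcp_rot: [-3.14, 0.008, 2.734]
contact_force: [-0.1, -0.0, -0.1]
opening: 0.243
grasp_force: 29.5
```

```bash
python3 plan.py 593.5 -41 112 1.355
```

```text
now [ 608.8 -385.2  117.5] [-3.14   0.008  2.734] F [-0.1 -0.  -0.1] t 27.1 q6 -1.73 open 20.7
-> [593.5 -41.  112. ] [[12.5, 25.8, 0.5, 0.115], [15.4, 24.2, 0.5, 0.115], [18.1, 22.3, 0.5, 0.115], [20.5, 20.1, 0.5, 0.115], [22.7, 17.6, 0.5, 0.115], [24.6, 14.9, 0.5, 0.115], [26.1, 11.9, 0.5, 0.115], [27.3, 8.9, 0.5, 0.115], [28.1, 5.7, 0.5, 0.115], [28.6, 2.4, 0.5, 0.115], [28.7, -0.9, 0.5, 0.115], [28.4, -4.2, 0.5, 0.115]]
```

>>> step_arm(
  motion=[
    {"claw": 16,"delta_pos": [12.5,25.8,0],"turn": 0.115},
    {"claw": 16,"delta_pos": [15.4,24.2,0],"turn": 0.115},
    {"claw": 16,"delta_pos": [18,22.3,0],"turn": 0.115},
    {"claw": 16,"delta_pos": [20.5,20,0],"turn": 0.115},
    {"claw": 16,"delta_pos": [22.7,17.6,0],"turn": 0.115},
    {"claw": 16,"delta_pos": [24.6,15,0],"turn": 0.115},
    {"claw": 16,"delta_pos": [26,12,0],"turn": 0.115},
    {"claw": 16,"delta_pos": [27.3,9,0],"turn": 0.115},
  ],
)

```text
clock: 27.73
eef_pos: [595.3, -152.6, 110.8]
tcp_rot: [-3.14, -0.001, 1.808]
contact_force: [0.4, 0.1, -0.0]
opening: 0.241
grasp_force: 29.5
```

>>> step_arm(
  motion=[
    {"claw": 16,"delta_pos": [28,5.7,0],"turn": 0.115},
    {"claw": 16,"delta_pos": [28.6,2.4,0],"turn": 0.115},
    {"claw": 16,"delta_pos": [28.7,-1,0],"turn": 0.115},
    {"claw": 16,"delta_pos": [28.4,-4.2,0],"turn": 0.115},
    {"claw": 16,"delta_pos": [0,0,0],"turn": 0},
    {"claw": 16,"delta_pos": [0,0,0],"turn": 0},
    {"claw": 16,"delta_pos": [0,0,0],"turn": 0},
  ],
)

```text
clock: 28.32
eef_pos: [590.9, -39.8, 111.4]
tcp_rot: [-3.14, 0.0, 1.357]
contact_force: [0.3, 0.0, -0.3]
opening: 0.239
grasp_force: 29.5
```

```bash
python3 plan.py 593.5 -41 43 1.355; python3 ten.py
```

```text
now [590.9 -39.8 111.4] [-3.14   0.     1.357] F [ 0.3  0.  -0.3] t 28.3 q6 0.14 open 20.4
-> [593.5 -41.   43. ] [[-0.3, 1.4, 34.2, 0.001], [-0.3, 1.4, 34.2, 0.001]]
(536.2, -269.9, -0.61, 73)
(536.8, -370.8, 0.131, 75)
(452.7, -295.2, 1.46, 74)
(441.8, -387.1, 0.874, 77)
```

>>> step_arm(
  motion=[
    {"claw": 16,"delta_pos": [0,1.4,34],"turn": 0},
    {"claw": 16,"delta_pos": [-0.6,1.4,34],"turn": 0},
    {"claw": 16,"delta_pos": [0,0,0],"turn": 0},
    {"claw": 16,"delta_pos": [0,0,0],"turn": 0},
    {"claw": 32,"delta_pos": [0,0,0],"turn": 0},
    {"claw": 32,"delta_pos": [0,0,0],"turn": 0},
    {"claw": 32,"delta_pos": [0,0,0],"turn": 0},
    {"claw": 32,"delta_pos": [0,0,-5],"turn": 0},
  ],
)

```text
clock: 29.03
eef_pos: [594.2, -40.8, 50.1]
tcp_rot: [3.141, -0.0, 1.354]
contact_force: [-0.4, 0.5, 0.9]
opening: 0.376
grasp_force: 0.0
```

>>> step_arm(
  motion=[
    {"claw": 34,"delta_pos": [0,0,-30],"turn": 0},
    {"claw": 36,"delta_pos": [0,0,-34],"turn": 0},
    {"claw": 36,"delta_pos": [0,0,0],"turn": 0},
    {"claw": 36,"delta_pos": [0,0,0],"turn": 0},
    {"claw": 36,"delta_pos": [0,0,0],"turn": 0},
  ],
)

```text
clock: 29.45
eef_pos: [594.2, -40.7, 114.1]
tcp_rot: [3.14, -0.0, 1.354]
contact_force: [0.0, -0.0, -0.4]
opening: 0.42
grasp_force: 0.0
```

```bash
python3 plan.py 538.5 -370.7 100 0.138
```

```text
now [594.2 -40.7 114.1] [ 3.14  -0.     1.354] F [ 0.  -0.  -0.4] t 29.4 q6 0.15 open 35.9
-> [ 538.5 -370.7  100. ] [[-30.4, 1.5, 1.3, 0.111], [-30.0, 4.9, 1.3, 0.111], [-29.3, 8.1, 1.3, 0.111], [-28.2, 11.3, 1.3, 0.111], [-26.8, 14.4, 1.3, 0.111], [-25.1, 17.2, 1.3, 0.111], [-23.0, 19.9, 1.3, 0.111], [-20.7, 22.3, 1.3, 0.111], [-18.1, 24.5, 1.3, 0.111], [-15.3, 26.3, 1.3, 0.111], [-12.3, 27.8, 1.3, 0.111]]
```

>>> step_arm(
  motion=[
    {"claw": 36,"delta_pos": [-30.4,1.5,0],"turn": 0.111},
    {"claw": 36,"delta_pos": [-30,5,0],"turn": 0.111},
    {"claw": 36,"delta_pos": [-29.3,8,0],"turn": 0.111},
    {"claw": 36,"delta_pos": [-28.2,11.3,0],"turn": 0.111},
    {"claw": 36,"delta_pos": [-26.8,14.4,0],"turn": 0.111},
    {"claw": 36,"delta_pos": [-25,17.2,0],"turn": 0.111},
    {"claw": 36,"delta_pos": [-23,20,0],"turn": 0.111},
    {"claw": 36,"delta_pos": [-20.7,22.3,0],"turn": 0.111},
  ],
)

```text
clock: 30.12
eef_pos: [551.9, -281.5, 112.1]
tcp_rot: [-3.14, 0.001, 0.46]
contact_force: [-0.2, -0.3, 0.3]
opening: 0.421
grasp_force: 0.0
```

>>> step_arm(
  motion=[
    {"claw": 36,"delta_pos": [-18,24.5,15],"turn": 0.111},
    {"claw": 36,"delta_pos": [-15.3,26.3,15],"turn": 0.111},
    {"claw": 36,"delta_pos": [-12.3,27.8,15],"turn": 0.111},
    {"claw": 36,"delta_pos": [0,0,40],"turn": 0},
    {"claw": 36,"delta_pos": [0,0,27],"turn": 0},
    {"claw": 36,"delta_pos": [0,0,0],"turn": 0},
    {"claw": 36,"delta_pos": [0,0,0],"turn": 0},
    {"claw": 36,"delta_pos": [0,0,0],"turn": 0},
  ],
)

```text
clock: 30.78
eef_pos: [538.2, -370.4, 2.1]
tcp_rot: [3.141, -0.0, 0.133]
contact_force: [-0.2, 0.5, 0.5]
opening: 0.425
grasp_force: 0.0
```

```bash
python3 plan.py 538.5 -370.7 -21 .138; python3 ten.py
```

```text
now [ 538.2 -370.4    2.1] [ 3.141 -0.     0.133] F [-0.2  0.5  0.5] t 30.8 q6 0.83 open 36.3
-> [ 538.5 -370.7  -21. ] [[0.3, 0.3, 23.1, -0.005]]
(536.1, -269.3, -0.576, 70)
```

>>> step_arm(
  motion=[
    {"claw": 36,"delta_pos": [0,0,12],"turn": 0},
    {"claw": 36,"delta_pos": [0,0,11],"turn": 0},
    {"claw": 36,"delta_pos": [0,0,0],"turn": 0},
    {"claw": 36,"delta_pos": [0,0,0],"turn": 0},
    {"claw": 16,"delta_pos": [0,0,0],"turn": 0},
    {"claw": 16,"delta_pos": [0,0,0],"turn": 0},
    {"claw": 16,"delta_pos": [0,0,0],"turn": 0},
    {"claw": 16,"delta_pos": [0,0,0],"turn": 0},
  ],
)

```text
clock: 31.5
eef_pos: [537.9, -370.6, -21.4]
tcp_rot: [3.141, -0.0, 0.133]
contact_force: [-0.2, 0.2, 0.3]
opening: 0.243
grasp_force: 29.7
```

>>> step_arm(
  motion=[
    {"claw": 16,"delta_pos": [0,0,-41],"turn": 0},
    {"claw": 16,"delta_pos": [0,0,-41],"turn": 0},
    {"claw": 16,"delta_pos": [0,0,-41],"turn": 0},
    {"claw": 16,"delta_pos": [0,0,-10],"turn": 0},
    {"claw": 16,"delta_pos": [0,0,0],"turn": 0},
    {"claw": 16,"delta_pos": [0,0,0],"turn": 0},
  ],
)

```text
clock: 32.0
eef_pos: [537.9, -370.6, 111.8]
tcp_rot: [3.141, -0.001, 0.133]
contact_force: [0.1, 0.2, -1.1]
opening: 0.24
grasp_force: 29.7
```

```bash
python3 plan.py 603.5 1 112 1.355
```

```text
now [ 537.9 -370.6  111.8] [ 3.141e+00 -1.000e-03  1.330e-01] F [ 0.1  0.2 -1.1] t 32.0 q6 0.83 open 20.5
-> [603.5   1.  112. ] [[10.4, -32.7, -0.0, -0.111], [13.9, -31.3, -0.0, -0.111], [17.3, -29.6, -0.0, -0.111], [20.5, -27.5, -0.0, -0.111], [23.4, -25.1, -0.0, -0.111], [26.1, -22.3, -0.0, -0.111], [28.4, -19.3, -0.0, -0.111], [30.3, -16.0, -0.0, -0.111], [31.9, -12.5, -0.0, -0.111], [33.1, -8.9, -0.0, -0.111], [33.9, -5.2, -0.0, -0.111]]
```

>>> step_arm(
  motion=[
    {"claw": 16,"delta_pos": [10.4,-32.7,0],"turn": -0.111},
    {"claw": 16,"delta_pos": [14,-31.3,0],"turn": -0.111},
    {"claw": 16,"delta_pos": [17.3,-29.6,0],"turn": -0.111},
    {"claw": 16,"delta_pos": [20.5,-27.5,0],"turn": -0.111},
    {"claw": 16,"delta_pos": [23.4,-25,0],"turn": -0.111},
    {"claw": 16,"delta_pos": [26,-22.3,0],"turn": -0.111},
    {"claw": 16,"delta_pos": [28.4,-19.3,0],"turn": -0.111},
    {"claw": 16,"delta_pos": [30.3,-16,0],"turn": -0.111},
  ],
)

```text
clock: 32.67
eef_pos: [583.9, -98.5, 108.9]
tcp_rot: [-3.138, 0.001, 1.026]
contact_force: [0.3, -0.3, 0.0]
opening: 0.245
grasp_force: 29.7
```

>>> step_arm(
  motion=[
    {"claw": 16,"delta_pos": [32,-12.5,0],"turn": -0.111},
    {"claw": 16,"delta_pos": [33,-9,0],"turn": -0.111},
    {"claw": 16,"delta_pos": [34,-5.2,0],"turn": -0.111},
    {"claw": 16,"delta_pos": [0,0,0],"turn": 0},
    {"claw": 16,"delta_pos": [0,0,0],"turn": 0},
    {"claw": 16,"delta_pos": [0,0,0],"turn": 0},
  ],
)

```text
clock: 33.17
eef_pos: [602.2, 0.9, 109.6]
tcp_rot: [-3.139, 0.001, 1.353]
contact_force: [0.9, -0.8, 0.1]
opening: 0.244
grasp_force: 29.8
```

```bash
python3 plan.py 603.5 1 43 1.355; python3 ten.py
```

```text
now [602.2   0.9 109.6] [-3.139e+00  1.000e-03  1.353e+00] F [ 0.9 -0.8  0.1] t 33.2 q6 0.22 open 20.9
-> [603.5   1.   43. ] [[0.2, 0.6, 33.3, -0.001], [0.2, 0.6, 33.3, -0.001]]
(536.2, -269.9, -0.61, 73)
(452.7, -295.2, 1.46, 74)
(441.8, -387.1, 0.874, 77)
```

Release, rise and head for (443.5,-387), yaw 0.874.

>>> step_arm(
  motion=[
    {"claw": 16,"delta_pos": [0,0.6,33],"turn": 0},
    {"claw": 16,"delta_pos": [0,0,34],"turn": 0},
    {"claw": 16,"delta_pos": [0,0,0],"turn": 0},
    {"claw": 16,"delta_pos": [0,0,0],"turn": 0},
    {"claw": 32,"delta_pos": [0,0,0],"turn": 0},
    {"claw": 32,"delta_pos": [0,0,0],"turn": 0},
    {"claw": 32,"delta_pos": [0,0,0],"turn": 0},
    {"claw": 32,"delta_pos": [0,0,-5],"turn": 0},
  ],
)

```text
clock: 33.88
eef_pos: [604.4, 0.8, 50.2]
tcp_rot: [3.141, -0.0, 1.354]
contact_force: [-0.7, -0.2, -0.5]
opening: 0.374
grasp_force: 0.0
```

>>> step_arm(
  motion=[
    {"claw": 34,"delta_pos": [0,0,-30],"turn": 0},
    {"claw": 34,"delta_pos": [0,0,-34],"turn": 0},
    {"claw": 34,"delta_pos": [0,0,0],"turn": 0},
    {"claw": 34,"delta_pos": [0,0,0],"turn": 0},
    {"claw": 34,"delta_pos": [0,0,0],"turn": 0},
  ],
)

```text
clock: 34.3
eef_pos: [604.2, 0.9, 114.1]
tcp_rot: [3.14, -0.0, 1.354]
contact_force: [-0.2, 0.3, -0.3]
opening: 0.396
grasp_force: 0.0
```

```bash
python3 plan.py 443.5 -387 112 0.874; python3 - <<'E'
from h import *
f=grab_frame("top"); im=f["img"].astype(int)
# offcut: dark reddish block near px (386,250); contour of its top
sub=im[230:265,365:405]; 
m=((sub[...,0]-sub[...,1]>15)&(sub.sum(2)>200)&(abs(sub[...,1]-sub[...,2])<14)).astype(np.uint8)
n,l,st,c=cv2.connectedComponentsWithStats(m); i=1+np.argmax(st[1:,4]); p=np.argwhere(l==i)[:,::-1]+[365,230]
print(st[i], cv2.boxPoints(cv2.minAreaRect(back(f,p,45)[:,:2].astype(np.float32))).round(0).tolist())
E
```

```text
now [604.2   0.9 114.1] [ 3.14  -0.     1.354] F [-0.2  0.3 -0.3] t 34.3 q6 0.22 open 33.8
-> [ 443.5 -387.   112. ] [[-34.5, -6.1, 0.2, 0.04], [-34.7, -4.7, 0.2, 0.04], [-34.8, -3.3, 0.2, 0.04], [-34.9, -2.0, 0.2, 0.04], [-35.0, -0.6, 0.2, 0.04], [-35.0, 0.8, 0.2, 0.04], [-34.9, 2.2, 0.2, 0.04], [-34.8, 3.6, 0.2, 0.04], [-34.6, 5.0, 0.2, 0.04], [-34.4, 6.4, 0.2, 0.04], [-34.1, 7.8, 0.2, 0.04], [-33.8, 9.1, 0.2, 0.04]]
[ 11  10  23  21 220] [[344.0, -368.0], [383.0, -416.0], [417.0, -388.0], [379.0, -340.0]]
```

>>> step_arm(
  motion=[
    {"claw": 32,"delta_pos": [-34.5,-6,0],"turn": 0.04},
    {"claw": 32,"delta_pos": [-34.7,-4.7,0],"turn": 0.04},
    {"claw": 32,"delta_pos": [-34.8,-3.3,0],"turn": 0.04},
    {"claw": 32,"delta_pos": [-35,-2,0],"turn": 0.04},
    {"claw": 32,"delta_pos": [-35,-0.6,0],"turn": 0.04},
    {"claw": 32,"delta_pos": [-35,0.8,0],"turn": 0.04},
    {"claw": 32,"delta_pos": [-35,2.2,0],"turn": 0.04},
    {"claw": 32,"delta_pos": [-34.8,3.6,0],"turn": 0.04},
  ],
)

```text
clock: 35.02
eef_pos: [495.1, -258.9, 112.2]
tcp_rot: [-3.139, 0.0, 1.032]
contact_force: [1.3, -0.5, 0.2]
opening: 0.376
grasp_force: 0.0
```

>>> step_arm(
  motion=[
    {"claw": 32,"delta_pos": [-34.6,5,0],"turn": 0.04},
    {"claw": 32,"delta_pos": [-34.4,6.4,0],"turn": 0.04},
    {"claw": 32,"delta_pos": [-32,7.8,0],"turn": 0.04},
    {"claw": 32,"delta_pos": [-32,9,0],"turn": 0.04},
    {"claw": 32,"delta_pos": [0,0,40],"turn": 0},
    {"claw": 32,"delta_pos": [0,0,15],"turn": 0},
    {"claw": 32,"delta_pos": [0,0,0],"turn": 0},
    {"claw": 32,"delta_pos": [0,0,0],"turn": 0},
  ],
)

```text
clock: 35.68
eef_pos: [444.3, -383.1, 56.9]
tcp_rot: [-3.138, -0.0, 0.874]
contact_force: [0.8, -0.2, 0.3]
opening: 0.372
grasp_force: 0.0
```

```bash
python3 plan.py 445.5 -384.5 -21 .874; python3 ten.py
```

```text
now [ 444.3 -383.1   56.9] [-3.138 -0.     0.874] F [ 0.8 -0.2  0.3] t 35.7 q6 -0.02 open 31.8
-> [ 445.5 -384.5  -21. ] [[-0.1, 0.6, 26.0, -0.0], [-0.1, 0.6, 26.0, -0.0], [-0.1, 0.6, 26.0, -0.0]]
(536.2, -269.9, -0.61, 73)
(452.7, -295.2, 1.46, 74)
```

>>> step_arm(
  motion=[
    {"claw": 32,"delta_pos": [0,1.5,30],"turn": 0},
    {"claw": 32,"delta_pos": [0,0,30],"turn": 0},
    {"claw": 32,"delta_pos": [0,0,18],"turn": 0},
    {"claw": 32,"delta_pos": [0,0,0],"turn": 0},
    {"claw": 32,"delta_pos": [0,0,0],"turn": 0},
    {"claw": 32,"delta_pos": [0,0,0],"turn": 0},
  ],
)

```text
clock: 36.23
eef_pos: [447.9, -385.6, -17.9]
tcp_rot: [3.139, 0.0, 0.874]
contact_force: [0.8, -0.4, 0.8]
opening: 0.374
grasp_force: 0.0
```

>>> step_arm(
  motion=[
    {"claw": 16,"delta_pos": [0,0,0],"turn": 0},
    {"claw": 16,"delta_pos": [0,0,0],"turn": 0},
    {"claw": 16,"delta_pos": [0,0,0],"turn": 0},
    {"claw": 16,"delta_pos": [0,0,0],"turn": 0},
  ],
)

```text
clock: 36.57
eef_pos: [448.0, -385.9, -17.6]
tcp_rot: [3.138, -0.0, 0.874]
contact_force: [0.6, 1.4, 6.1]
opening: 0.237
grasp_force: 29.1
```

>>> step_arm(
  motion=[
    {"claw": 16,"delta_pos": [0,0,-41],"turn": 0},
    {"claw": 16,"delta_pos": [0,0,-41],"turn": 0},
    {"claw": 16,"delta_pos": [0,0,-41],"turn": 0},
    {"claw": 16,"delta_pos": [0,0,-10],"turn": 0},
    {"claw": 16,"delta_pos": [0,0,0],"turn": 0},
    {"claw": 16,"delta_pos": [0,0,0],"turn": 0},
  ],
)

```text
clock: 37.07
eef_pos: [447.1, -385.3, 114.6]
tcp_rot: [3.139, 0.0, 0.874]
contact_force: [0.1, -0.4, -0.6]
opening: 0.233
grasp_force: 29.3
```

```bash
python3 plan.py 614 44 112 1.355; python3 ten.py
```

```text
now [ 447.1 -385.3  114.6] [3.139 0.    0.874] F [ 0.1 -0.4 -0.6] t 37.1 q6 -0.02 open 19.9
-> [614.  44. 112.] [[33.6, -11.4, 0.2, -0.037], [34.0, -10.1, 0.2, -0.037], [34.3, -8.8, 0.2, -0.037], [34.6, -7.6, 0.2, -0.037], [34.9, -6.3, 0.2, -0.037], [35.1, -5.0, 0.2, -0.037], [35.2, -3.7, 0.2, -0.037], [35.4, -2.4, 0.2, -0.037], [35.4, -1.1, 0.2, -0.037], [35.4, 0.2, 0.2, -0.037], [35.4, 1.6, 0.2, -0.037], [35.3, 2.9, 0.2, -0.037], [35.2, 4.2, 0.2, -0.037]]
(536.2, -269.9, -0.61, 73)
(452.9, -295.9, 1.494, 77)
```

>>> step_arm(
  motion=[
    {"claw": 16,"delta_pos": [33.6,-11.4,0],"turn": -0.037},
    {"claw": 16,"delta_pos": [34,-10,0],"turn": -0.037},
    {"claw": 16,"delta_pos": [34.3,-8.8,0],"turn": -0.037},
    {"claw": 16,"delta_pos": [34.6,-7.6,0],"turn": -0.037},
    {"claw": 16,"delta_pos": [35,-6.3,0],"turn": -0.037},
    {"claw": 16,"delta_pos": [35,-5,0],"turn": -0.037},
    {"claw": 16,"delta_pos": [35.2,-3.7,0],"turn": -0.037},
    {"claw": 16,"delta_pos": [35.4,-2.4,0],"turn": -0.037},
  ],
)

```text
clock: 37.78
eef_pos: [548.4, -118.7, 111.4]
tcp_rot: [-3.138, 0.001, 1.172]
contact_force: [0.6, -0.2, -0.2]
opening: 0.232
grasp_force: 29.3
```

>>> step_arm(
  motion=[
    {"claw": 16,"delta_pos": [35.4,-1,0],"turn": -0.037},
    {"claw": 16,"delta_pos": [35.4,0,0],"turn": -0.037},
    {"claw": 16,"delta_pos": [35.4,1.6,0],"turn": -0.037},
    {"claw": 16,"delta_pos": [35.3,3,0],"turn": -0.037},
    {"claw": 16,"delta_pos": [35.2,4.2,0],"turn": -0.037},
    {"claw": 16,"delta_pos": [0,0,0],"turn": 0},
    {"claw": 16,"delta_pos": [0,0,0],"turn": 0},
    {"claw": 16,"delta_pos": [0,0,0],"turn": 0},
  ],
)

```text
clock: 38.45
eef_pos: [612.2, 44.2, 111.5]
tcp_rot: [-3.139, 0.001, 1.355]
contact_force: [0.0, -0.7, -0.4]
opening: 0.232
grasp_force: 29.3
```

```bash
python3 plan.py 614 44 43 1.355; python3 ten.py
```

```text
now [612.2  44.2 111.5] [-3.139e+00  1.000e-03  1.355e+00] F [ 0.  -0.7 -0.4] t 38.5 q6 0.29 open 19.8
-> [614.  44.  43.] [[0.1, 0.9, 34.3, 0.0], [0.1, 0.9, 34.3, 0.0]]
(536.1, -269.6, -0.588, 72)
(452.7, -295.2, 1.46, 74)
```

>>> step_arm(
  motion=[
    {"claw": 16,"delta_pos": [0,1,34],"turn": 0},
    {"claw": 16,"delta_pos": [0,0.5,34],"turn": 0},
    {"claw": 16,"delta_pos": [0,0,0],"turn": 0},
    {"claw": 16,"delta_pos": [0,0,0],"turn": 0},
    {"claw": 32,"delta_pos": [0,0,0],"turn": 0},
    {"claw": 32,"delta_pos": [0,0,0],"turn": 0},
    {"claw": 32,"delta_pos": [0,0,0],"turn": 0},
    {"claw": 32,"delta_pos": [0,0,-5],"turn": 0},
  ],
)

```text
clock: 39.17
eef_pos: [615.3, 44.0, 51.2]
tcp_rot: [3.141, -0.0, 1.355]
contact_force: [-0.1, 0.5, 0.5]
opening: 0.373
grasp_force: 0.0
```

>>> step_arm(
  motion=[
    {"claw": 34,"delta_pos": [0,0,-30],"turn": 0},
    {"claw": 36,"delta_pos": [0,0,-34],"turn": 0},
    {"claw": 36,"delta_pos": [0,0,0],"turn": 0},
    {"claw": 36,"delta_pos": [0,0,0],"turn": 0},
    {"claw": 36,"delta_pos": [0,0,0],"turn": 0},
  ],
)

```text
clock: 39.58
eef_pos: [615.2, 44.1, 115.1]
tcp_rot: [3.14, -0.0, 1.355]
contact_force: [0.1, 1.0, -0.1]
opening: 0.422
grasp_force: 0.0
```

```bash
python3 plan.py 454.5 -296 112 1.5
```

```text
now [615.2  44.1 115.1] [ 3.14  -0.     1.355] F [ 0.1  1.  -0.1] t 39.6 q6 0.29 open 36.0
-> [ 454.5 -296.   112. ] [[-36.7, -8.4, 0.3, -0.015], [-36.5, -8.9, 0.3, -0.015], [-36.4, -9.5, 0.3, -0.015], [-36.3, -10.0, 0.3, -0.015], [-36.1, -10.5, 0.3, -0.015], [-36.0, -11.0, 0.3, -0.015], [-35.8, -11.6, 0.3, -0.015], [-35.6, -12.1, 0.3, -0.015], [-35.4, -12.6, 0.3, -0.015], [-35.3, -13.1, 0.3, -0.015]]
```

>>> step_arm(
  motion=[
    {"claw": 36,"delta_pos": [-36.7,-8.4,0],"turn": -0.015},
    {"claw": 36,"delta_pos": [-36.5,-9,0],"turn": -0.015},
    {"claw": 36,"delta_pos": [-36.4,-9.5,0],"turn": -0.015},
    {"claw": 36,"delta_pos": [-36.3,-10,0],"turn": -0.015},
    {"claw": 36,"delta_pos": [-36,-10.5,0],"turn": -0.015},
    {"claw": 36,"delta_pos": [-36,-11,0],"turn": -0.015},
    {"claw": 36,"delta_pos": [-35.8,-11.6,0],"turn": -0.015},
    {"claw": 36,"delta_pos": [-35.6,-12,0],"turn": -0.015},
  ],
)

```text
clock: 40.25
eef_pos: [485.1, -229.1, 113.3]
tcp_rot: [-3.14, -0.001, 1.476]
contact_force: [0.8, -0.0, 0.3]
opening: 0.421
grasp_force: 0.0
```

>>> step_arm(
  motion=[
    {"claw": 36,"delta_pos": [-35.4,-12.6,0],"turn": -0.015},
    {"claw": 36,"delta_pos": [-35.3,-13,10],"turn": -0.015},
    {"claw": 36,"delta_pos": [0,0,40],"turn": 0},
    {"claw": 36,"delta_pos": [0,0,40],"turn": 0},
    {"claw": 36,"delta_pos": [0,0,22],"turn": 0},
    {"claw": 36,"delta_pos": [0,0,0],"turn": 0},
    {"claw": 36,"delta_pos": [0,0,0],"turn": 0},
    {"claw": 36,"delta_pos": [0,0,0],"turn": 0},
  ],
)

```text
clock: 40.92
eef_pos: [455.7, -296.4, 3.0]
tcp_rot: [3.141, 0.0, 1.505]
contact_force: [0.2, 0.4, -0.7]
opening: 0.422
grasp_force: 0.0
```

```bash
python3 plan.py 454.5 -296 -21 1.5; python3 ten.py
```

```text
now [ 455.7 -296.4    3. ] [3.141 0.    1.505] F [ 0.2  0.4 -0.7] t 40.9 q6 -0.51 open 36.0
-> [ 454.5 -296.   -21. ] [[0.3, -1.3, 24.0, 0.005]]
(536.1, -269.6, -0.588, 72)
```

>>> step_arm(
  motion=[
    {"claw": 36,"delta_pos": [0,-1,12],"turn": 0},
    {"claw": 36,"delta_pos": [0,0,12],"turn": 0},
    {"claw": 36,"delta_pos": [0,0,0],"turn": 0},
    {"claw": 36,"delta_pos": [0,0,0],"turn": 0},
    {"claw": 16,"delta_pos": [0,0,0],"turn": 0},
    {"claw": 16,"delta_pos": [0,0,0],"turn": 0},
    {"claw": 16,"delta_pos": [0,0,0],"turn": 0},
    {"claw": 16,"delta_pos": [0,0,0],"turn": 0},
  ],
)

```text
clock: 41.63
eef_pos: [454.4, -296.4, -21.5]
tcp_rot: [3.141, 0.0, 1.505]
contact_force: [-0.4, 0.4, -0.5]
opening: 0.246
grasp_force: 29.8
```

>>> step_arm(
  motion=[
    {"claw": 16,"delta_pos": [0,0,-41],"turn": 0},
    {"claw": 16,"delta_pos": [0,0,-41],"turn": 0},
    {"claw": 16,"delta_pos": [0,0,-41],"turn": 0},
    {"claw": 16,"delta_pos": [0,0,-15],"turn": 0},
    {"claw": 16,"delta_pos": [0,0,0],"turn": 0},
    {"claw": 16,"delta_pos": [0,0,0],"turn": 0},
  ],
)

```text
clock: 42.13
eef_pos: [454.8, -296.6, 117.2]
tcp_rot: [3.139, 0.001, 1.505]
contact_force: [-0.1, -0.4, 0.1]
opening: 0.244
grasp_force: 29.9
```

```bash
python3 plan.py 598.5 -20 118 1.355
```

```text
now [ 454.8 -296.6  117.2] [3.139e+00 1.000e-03 1.505e+00] F [-0.1 -0.4  0.1] t 42.1 q6 -0.51 open 20.8
-> [598.5 -20.  118. ] [[31.7, 13.9, -0.1, 0.017], [31.9, 13.4, -0.1, 0.017], [32.2, 12.8, -0.1, 0.017], [32.4, 12.3, -0.1, 0.017], [32.6, 11.8, -0.1, 0.017], [32.8, 11.2, -0.1, 0.017], [32.9, 10.7, -0.1, 0.017], [33.1, 10.1, -0.1, 0.017], [33.3, 9.6, -0.1, 0.017]]
```

>>> step_arm(
  motion=[
    {"claw": 16,"delta_pos": [31.7,14,0],"turn": 0.017},
    {"claw": 16,"delta_pos": [32,13.4,0],"turn": 0.017},
    {"claw": 16,"delta_pos": [32.2,12.8,0],"turn": 0.017},
    {"claw": 16,"delta_pos": [32.4,12.3,0],"turn": 0.017},
    {"claw": 16,"delta_pos": [32.6,11.8,0],"turn": 0.017},
    {"claw": 16,"delta_pos": [32.8,11.2,0],"turn": 0.017},
    {"claw": 16,"delta_pos": [33,10.7,0],"turn": 0.017},
    {"claw": 16,"delta_pos": [33,10,0],"turn": 0.017},
  ],
)

```text
clock: 42.8
eef_pos: [581.4, -48.6, 114.0]
tcp_rot: [-3.138, 0.0, 1.368]
contact_force: [0.7, -0.2, -0.2]
opening: 0.246
grasp_force: 29.9
```

>>> step_arm(
  motion=[
    {"claw": 16,"delta_pos": [33.3,9.6,0],"turn": 0.017},
    {"claw": 16,"delta_pos": [0,0,0],"turn": 0},
    {"claw": 16,"delta_pos": [0,0,0],"turn": 0},
    {"claw": 16,"delta_pos": [0,0,0],"turn": 0},
  ],
)

```text
clock: 43.13
eef_pos: [596.9, -19.9, 114.5]
tcp_rot: [-3.138, 0.001, 1.353]
contact_force: [-0.3, 0.7, -0.5]
opening: 0.242
grasp_force: 29.9
```

```bash
python3 plan.py 598.5 -20 54 1.355; python3 ten.py
```

```text
now [596.9 -19.9 114.5] [-3.138e+00  1.000e-03  1.353e+00] F [-0.3  0.7 -0.5] t 43.1 q6 0.18 open 20.7
-> [598.5 -20.   54. ] [[0.1, 0.8, 30.2, -0.001], [0.1, 0.8, 30.2, -0.001]]
(536.2, -269.9, -0.61, 73)
```

>>> step_arm(
  motion=[
    {"claw": 16,"delta_pos": [0,1,30],"turn": 0},
    {"claw": 16,"delta_pos": [0,0.5,30],"turn": 0},
    {"claw": 16,"delta_pos": [0,0,0],"turn": 0},
    {"claw": 16,"delta_pos": [0,0,0],"turn": 0},
    {"claw": 32,"delta_pos": [0,0,0],"turn": 0},
    {"claw": 32,"delta_pos": [0,0,0],"turn": 0},
    {"claw": 32,"delta_pos": [0,0,0],"turn": 0},
    {"claw": 32,"delta_pos": [0,0,-5],"turn": 0},
  ],
)

```text
clock: 43.85
eef_pos: [599.9, -20.2, 62.0]
tcp_rot: [3.141, -0.0, 1.352]
contact_force: [-0.2, -0.3, 0.4]
opening: 0.376
grasp_force: 0.0
```

>>> step_arm(
  motion=[
    {"claw": 34,"delta_pos": [0,0,-25],"turn": 0},
    {"claw": 36,"delta_pos": [0,0,-30],"turn": 0},
    {"claw": 36,"delta_pos": [0,0,0],"turn": 0},
    {"claw": 36,"delta_pos": [0,0,0],"turn": 0},
    {"claw": 36,"delta_pos": [0,0,0],"turn": 0},
  ],
)

```text
clock: 44.27
eef_pos: [599.9, -20.0, 116.8]
tcp_rot: [3.141, -0.0, 1.352]
contact_force: [0.3, -0.9, 0.2]
opening: 0.418
grasp_force: 0.0
```

```bash
python3 ten.py; python3 plan.py 538 -269.5 112 -.6 538 -269.5 112 2.54
```

```text
(536.2, -269.9, -0.61, 73)
now [599.4 -20.  116.1] [-3.141  0.     1.352] F [-0.8  0.4  0.6] t 44.3 q6 0.18 open 35.8
-> [ 538.  -269.5  112. ] [[-15.1, -0.3, 0.2, 0.115], [-15.0, 1.4, 0.2, 0.115], [-14.8, 3.1, 0.2, 0.115], [-14.3, 4.8, 0.2, 0.115], [-13.7, 6.4, 0.2, 0.115], [-12.9, 7.9, 0.2, 0.115], [-11.9, 9.3, 0.2, 0.115], [-10.7, 10.6, 0.2, 0.115], [-9.4, 11.8, 0.2, 0.115], [-8.0, 12.8, 0.2, 0.115], [-6.5, 13.6, 0.2, 0.115], [-4.9, 14.3, 0.2, 0.115], [-3.2, 14.8, 0.2, 0.115], [-1.5, 15.0, 0.2, 0.115], [0.2, 15.1, 0.2, 0.115], [1.9, 15.0, 0.2, 0.115], [3.7, 14.7, 0.2, 0.115]]
-> [ 538.  -269.5  112. ] [[0.0, -0.0, -0.0, -0.116], [0.0, -0.0, -0.0, -0.116], [0.0, -0.0, -0.0, -0.116], [0.0, -0.0, -0.0, -0.116], [0.0, -0.0, -0.0, -0.116], [0.0, -0.0, -0.0, -0.116], [0.0, 0.0, -0.0, -0.116], [0.0, 0.0, -0.0, -0.116], [0.0, 0.0, -0.0, -0.116], [0.0, 0.0, -0.0, -0.116], [0.0, 0.0, -0.0, -0.116], [0.0, 0.0, -0.0, -0.116], [0.0, 0.0, -0.0, -0.116], [0.0, 0.0, -0.0, -0.116], [0.0, 0.0, -0.0, -0.116], [0.0, 0.0, -0.0, -0.116], [0.0, 0.0, -0.0, -0.116], [0.0, 0.0, -0.0, -0.116], [0.0, 0.0, -0.0, -0.116], [0.0, 0.0, -0.0, -0.116], [0.0, 0.0, -0.0, -0.116], [0.0, 0.0, -0.0, -0.116], [0.0, 0.0, -0.0, -0.116], [0.0, 0.0, -0.0, -0.116], [0.0, 0.0, -0.0, -0.116], [0.0, 0.0, -0.0, -0.116], [0.0, 0.0, -0.0, -0.116]]
```

Yaw 2.54 is the shorter turn.

```bash
python3 plan.py 538 -269.5 114 2.54
```

```text
now [599.4 -20.  116.1] [-3.141  0.     1.352] F [-0.8  0.4  0.6] t 44.3 q6 0.18 open 35.8
-> [ 538.  -269.5  114. ] [[-25.7, -0.6, 0.2, -0.119], [-25.4, -3.6, 0.2, -0.119], [-24.8, -6.6, 0.2, -0.119], [-23.9, -9.5, 0.2, -0.119], [-22.6, -12.3, 0.2, -0.119], [-21.0, -14.9, 0.2, -0.119], [-19.1, -17.2, 0.2, -0.119], [-16.9, -19.4, 0.2, -0.119], [-14.5, -21.2, 0.2, -0.119], [-11.8, -22.8, 0.2, -0.119]]
```

>>> step_arm(
  motion=[
    {"claw": 36,"delta_pos": [-25.7,-0.6,0],"turn": -0.119},
    {"claw": 36,"delta_pos": [-25.4,-3.6,0],"turn": -0.119},
    {"claw": 36,"delta_pos": [-24.8,-6.6,0],"turn": -0.119},
    {"claw": 36,"delta_pos": [-24,-9.5,0],"turn": -0.119},
    {"claw": 36,"delta_pos": [-22.6,-12.3,0],"turn": -0.119},
    {"claw": 36,"delta_pos": [-21,-15,0],"turn": -0.119},
    {"claw": 36,"delta_pos": [-19,-17.2,0],"turn": -0.119},
    {"claw": 36,"delta_pos": [-17,-19.4,0],"turn": -0.119},
  ],
)

```text
clock: 44.98
eef_pos: [549.5, -220.7, 115.1]
tcp_rot: [-3.141, -0.002, 2.31]
contact_force: [0.2, -1.3, -0.1]
opening: 0.419
grasp_force: 0.0
```

>>> step_arm(
  motion=[
    {"claw": 36,"delta_pos": [-14.5,-21.2,0],"turn": -0.119},
    {"claw": 36,"delta_pos": [-11.8,-22.8,10],"turn": -0.119},
    {"claw": 36,"delta_pos": [0,0,40],"turn": 0},
    {"claw": 36,"delta_pos": [0,0,40],"turn": 0},
    {"claw": 36,"delta_pos": [0,0,22],"turn": 0},
    {"claw": 36,"delta_pos": [0,0,0],"turn": 0},
    {"claw": 36,"delta_pos": [0,0,0],"turn": 0},
    {"claw": 36,"delta_pos": [0,0,0],"turn": 0},
  ],
)

```text
clock: 45.65
eef_pos: [539.2, -270.0, 5.1]
tcp_rot: [3.142, 0.001, 2.542]
contact_force: [0.4, 0.6, 0.3]
opening: 0.422
grasp_force: 0.0
```

```bash
python3 plan.py 538 -269.5 -21 2.54; python3 ten.py
```

```text
now [ 539.2 -270.     5.1] [3.142e+00 1.000e-03 2.542e+00] F [0.4 0.6 0.3] t 45.6 q6 -1.44 open 36.1
-> [ 538.  -269.5  -21. ] [[1.3, -0.3, 26.1, 0.002]]
```

>>> step_arm(
  motion=[
    {"claw": 36,"delta_pos": [1,0,14],"turn": 0},
    {"claw": 36,"delta_pos": [0,0,12],"turn": 0},
    {"claw": 36,"delta_pos": [0,0,0],"turn": 0},
    {"claw": 36,"delta_pos": [0,0,0],"turn": 0},
    {"claw": 16,"delta_pos": [0,0,0],"turn": 0},
    {"claw": 16,"delta_pos": [0,0,0],"turn": 0},
    {"claw": 16,"delta_pos": [0,0,0],"turn": 0},
    {"claw": 16,"delta_pos": [0,0,0],"turn": 0},
  ],
)

```text
clock: 46.37
eef_pos: [538.3, -269.5, -20.8]
tcp_rot: [3.141, 0.001, 2.542]
contact_force: [-0.9, 1.5, 7.1]
opening: 0.24
grasp_force: 29.7
```

>>> step_arm(
  motion=[
    {"claw": 16,"delta_pos": [0,0,-41],"turn": 0},
    {"claw": 16,"delta_pos": [0,0,-41],"turn": 0},
    {"claw": 16,"delta_pos": [0,0,-41],"turn": 0},
    {"claw": 16,"delta_pos": [0,0,-15],"turn": 0},
    {"claw": 16,"delta_pos": [0,0,0],"turn": 0},
    {"claw": 16,"delta_pos": [0,0,0],"turn": 0},
  ],
)

```text
clock: 46.87
eef_pos: [538.3, -269.5, 117.3]
tcp_rot: [3.141, 0.002, 2.542]
contact_force: [0.1, 0.1, -0.3]
opening: 0.24
grasp_force: 29.4
```

```bash
python3 plan.py 588.5 -64 118 1.355; python3 ten.py
```

```text
now [ 538.3 -269.5  117.3] [3.141e+00 2.000e-03 2.542e+00] F [ 0.1  0.1 -0.3] t 46.9 q6 -1.44 open 20.5
-> [588.5 -64.  118. ] [[7.5, 19.8, -0.1, 0.119], [9.7, 18.8, -0.1, 0.119], [11.9, 17.5, -0.1, 0.119], [13.9, 16.0, -0.1, 0.119], [15.7, 14.2, -0.1, 0.119], [17.3, 12.2, -0.1, 0.119], [18.6, 10.1, -0.1, 0.119], [19.7, 7.8, -0.1, 0.119], [20.4, 5.5, -0.1, 0.119], [20.9, 3.0, -0.1, 0.119]]
```

>>> step_arm(
  motion=[
    {"claw": 16,"delta_pos": [7.5,19.8,0],"turn": 0.119},
    {"claw": 16,"delta_pos": [9.7,18.8,0],"turn": 0.119},
    {"claw": 16,"delta_pos": [12,17.5,0],"turn": 0.119},
    {"claw": 16,"delta_pos": [14,16,0],"turn": 0.119},
    {"claw": 16,"delta_pos": [15.7,14.2,0],"turn": 0.119},
    {"claw": 16,"delta_pos": [17.3,12.2,0],"turn": 0.119},
    {"claw": 16,"delta_pos": [18.6,10,0],"turn": 0.119},
    {"claw": 16,"delta_pos": [19.7,7.8,0],"turn": 0.119},
  ],
)

```text
clock: 47.58
eef_pos: [576.4, -103.3, 113.9]
tcp_rot: [-3.138, -0.001, 1.584]
contact_force: [-0.4, 0.1, -0.3]
opening: 0.242
grasp_force: 29.4
```

>>> step_arm(
  motion=[
    {"claw": 16,"delta_pos": [20.4,5.5,0],"turn": 0.119},
    {"claw": 16,"delta_pos": [21,3,0],"turn": 0.119},
    {"claw": 16,"delta_pos": [0,0,0],"turn": 0},
    {"claw": 16,"delta_pos": [0,0,0],"turn": 0},
    {"claw": 16,"delta_pos": [0,0,0],"turn": 0},
  ],
)

```text
clock: 48.0
eef_pos: [586.9, -63.7, 114.8]
tcp_rot: [-3.139, 0.001, 1.355]
contact_force: [0.6, 0.2, -0.1]
opening: 0.242
grasp_force: 29.4
```

```bash
python3 plan.py 588.5 -64 54 1.355; python3 ten.py
```

```text
now [586.9 -63.7 114.8] [-3.139e+00  1.000e-03  1.355e+00] F [ 0.6  0.2 -0.1] t 48.0 q6 0.11 open 20.7
-> [588.5 -64.   54. ] [[0.0, 0.8, 30.4, 0.0], [0.0, 0.8, 30.4, 0.0]]
```

>>> step_arm(
  motion=[
    {"claw": 16,"delta_pos": [0,1,30],"turn": 0},
    {"claw": 16,"delta_pos": [0,0.5,30],"turn": 0},
    {"claw": 16,"delta_pos": [0,0,0],"turn": 0},
    {"claw": 16,"delta_pos": [0,0,0],"turn": 0},
    {"claw": 32,"delta_pos": [0,0,0],"turn": 0},
    {"claw": 32,"delta_pos": [0,0,0],"turn": 0},
    {"claw": 32,"delta_pos": [0,0,0],"turn": 0},
    {"claw": 32,"delta_pos": [0,0,-5],"turn": 0},
  ],
)

```text
clock: 48.72
eef_pos: [589.6, -63.9, 62.0]
tcp_rot: [3.141, -0.0, 1.352]
contact_force: [-0.6, -0.4, 0.6]
opening: 0.373
grasp_force: 0.0
```

>>> step_arm(
  motion=[
    {"claw": 34,"delta_pos": [0,0,-25],"turn": 0},
    {"claw": 34,"delta_pos": [0,0,-30],"turn": 0},
    {"claw": 0,"delta_pos": [0,0,0],"turn": 0},
    {"claw": 0,"delta_pos": [0,0,0],"turn": 0},
    {"claw": 0,"delta_pos": [0,0,0],"turn": 0},
  ],
)

```text
clock: 49.13
eef_pos: [589.5, -63.8, 116.8]
tcp_rot: [3.141, -0.0, 1.352]
contact_force: [-0.5, 0.3, -0.7]
opening: 0.003
grasp_force: 0.0
```

```bash
python3 ten.py; python3 plan.py 429.5 -39.5 110 -.204
```

```text
now [588.9 -63.7 116.1] [-3.141  0.     1.352] F [-1.1 -0.1 -0.2] t 49.2 q6 0.11 open -0.0
-> [429.5 -39.5 110. ] [[-0.8, -12.4, 0.5, 0.12], [-2.3, -12.2, 0.5, 0.12], [-3.8, -11.8, 0.5, 0.12], [-5.1, -11.3, 0.5, 0.12], [-6.5, -10.6, 0.5, 0.12], [-7.7, -9.8, 0.5, 0.12], [-8.8, -8.8, 0.5, 0.12], [-9.8, -7.7, 0.5, 0.12], [-10.6, -6.4, 0.5, 0.12], [-11.3, -5.1, 0.5, 0.12], [-11.8, -3.7, 0.5, 0.12], [-12.2, -2.3, 0.5, 0.12], [-12.4, -0.8, 0.5, 0.12]]
```

>>> step_arm(
  motion=[
    {"claw": 0,"delta_pos": [-0.8,-12.4,0],"turn": 0.12},
    {"claw": 0,"delta_pos": [-2.3,-12.2,0],"turn": 0.12},
    {"claw": 0,"delta_pos": [-3.8,-11.8,0],"turn": 0.12},
    {"claw": 0,"delta_pos": [-5,-11.3,0],"turn": 0.12},
    {"claw": 0,"delta_pos": [-6.5,-10.6,0],"turn": 0.12},
    {"claw": 0,"delta_pos": [-7.7,-9.8,0],"turn": 0.12},
    {"claw": 0,"delta_pos": [-8.8,-8.8,0],"turn": 0.12},
    {"claw": 0,"delta_pos": [-9.8,-7.7,0],"turn": 0.12},
  ],
)

```text
clock: 49.85
eef_pos: [489.7, -48.5, 115.3]
tcp_rot: [-3.141, 0.002, 0.386]
contact_force: [0.3, -0.7, -0.4]
opening: 0.004
grasp_force: 0.0
```

>>> step_arm(
  motion=[
    {"claw": 0,"delta_pos": [-10.6,-6.4,0],"turn": 0.12},
    {"claw": 0,"delta_pos": [-11.3,-5,0],"turn": 0.12},
    {"claw": 0,"delta_pos": [-11.8,-3.7,0],"turn": 0.12},
    {"claw": 0,"delta_pos": [-12.2,-2.3,0],"turn": 0.12},
    {"claw": 0,"delta_pos": [-12.4,-0.8,0],"turn": 0.12},
    {"claw": 0,"delta_pos": [0,0,0],"turn": 0},
    {"claw": 0,"delta_pos": [0,0,0],"turn": 0},
    {"claw": 0,"delta_pos": [0,0,0],"turn": 0},
  ],
)

```text
clock: 50.52
eef_pos: [430.6, -39.4, 116.1]
tcp_rot: [-3.142, -0.0, -0.204]
contact_force: [0.0, -0.1, 0.4]
opening: -0.002
grasp_force: 0.0
```

```bash
python3 plan.py 429.5 -39.5 30 -.204; python3 - <<'E'
from h import *
f=grab_frame("top"); a=f["img"][140:230,180:330]
g=grab_frame("scene"); b=g["img"][130:220,190:340]
im=np.vstack([cv2.resize(v,None,fx=3.3,fy=3.3,interpolation=cv2.INTER_CUBIC) for v in (a,b)])
cv2.imwrite("pics/fin.png",im[...,::-1]); print(im.shape)
E
```

```text
now [430.6 -39.4 116.1] [-3.142 -0.    -0.204] F [ 0.  -0.1  0.4] t 50.5 q6 1.68 open -0.1
-> [429.5 -39.5  30. ] [[-0.4, 0.1, 28.7, -0.0], [-0.4, 0.1, 28.7, -0.0], [-0.4, 0.1, 28.7, -0.0]]
(594, 495, 3)
```

View pics/fin.png

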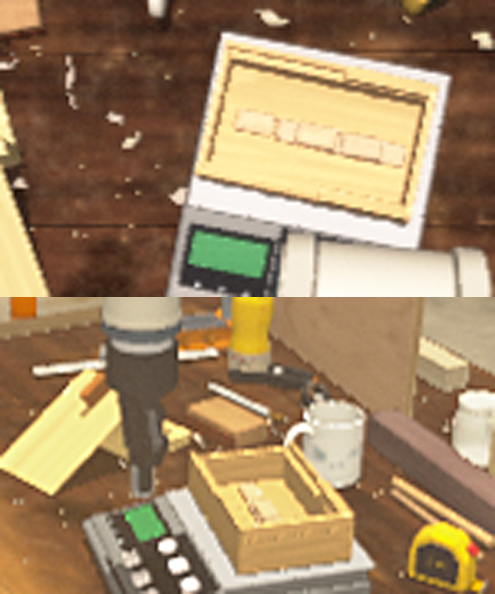

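The tenons lie in a row in the box, (235–405, 120–160) in the upper half, with two stacked on top. The lid still leans. Pressing count.

>>> step_arm(
  motion=[
    {"claw": 0,"delta_pos": [-0.5,0,40],"turn": 0},
    {"claw": 0,"delta_pos": [0,0,40],"turn": 0},
    {"claw": 0,"delta_pos": [0,0,10],"turn": 0},
    {"claw": 0,"delta_pos": [0,0,0],"turn": 0},
    {"claw": 0,"delta_pos": [0,0,0],"turn": 0},
    {"claw": 0,"delta_pos": [0,0,0],"turn": 0},
  ],
)

```text
clock: 51.12
eef_pos: [430.6, -39.3, 27.1]
tcp_rot: [-3.141, -0.001, -0.207]
contact_force: [0.1, -0.2, 0.7]
opening: -0.004
grasp_force: 0.0
```

>>> step_arm(
  motion=[
    {"claw": 0,"delta_pos": [0,0,3],"turn": 0},
    {"claw": 0,"delta_pos": [0,0,3],"turn": 0},
    {"claw": 0,"delta_pos": [0,0,3],"turn": 0},
    {"claw": 0,"delta_pos": [0,0,3],"turn": 0},
    {"claw": 0,"delta_pos": [0,0,0],"turn": 0},
  ],
)

```text
clock: 51.53
eef_pos: [429.9, -39.3, 14.2]
tcp_rot: [-3.141, -0.001, -0.208]
contact_force: [1.2, 0.1, 2.0]
opening: 0.002
grasp_force: 0.9
```

>>> step_arm(
  motion=[
    {"claw": 0,"delta_pos": [0,0,2],"turn": 0},
    {"claw": 0,"delta_pos": [0,0,2],"turn": 0},
    {"claw": 0,"delta_pos": [0,0,1.5],"turn": 0},
    {"claw": 0,"delta_pos": [0,0,0],"turn": 0},
  ],
)

```text
clock: 51.87
eef_pos: [430.8, -39.4, 9.6]
tcp_rot: [-3.141, -0.002, -0.208]
contact_force: [-1.3, -0.5, 19.4]
opening: -0.003
grasp_force: 10.1
```

>>> step_arm(
  motion=[
    {"claw": 0,"delta_pos": [0,0,1],"turn": 0},
    {"claw": 0,"delta_pos": [0,0,0],"turn": 0},
  ],
)

```text
clock: 52.03
eef_pos: [431.0, -39.4, 9.2]
tcp_rot: [-3.141, -0.003, -0.208]
contact_force: [-3.9, -0.6, 31.1]
opening: -0.003
grasp_force: 15.1
```

Count is fully down. Now print: up, 44 mm along tool y, and down.

>>> step_arm(
  motion=[
    {"claw": 0,"delta_pos": [0,0,-12],"turn": 0},
    {"claw": 0,"delta_pos": [0,0,-12],"turn": 0},
    {"claw": 0,"delta_pos": [0,22,0],"turn": 0},
    {"claw": 0,"delta_pos": [0,22,0],"turn": 0},
    {"claw": 0,"delta_pos": [0,0,0],"turn": 0},
    {"claw": 0,"delta_pos": [0,0,0],"turn": 0},
    {"claw": 0,"delta_pos": [0,0,12],"turn": 0},
    {"claw": 0,"delta_pos": [0,0,5],"turn": 0},
  ],
)

```text
clock: 52.7
eef_pos: [420.0, -81.8, 14.0]
tcp_rot: [-3.141, 0.001, -0.208]
contact_force: [0.6, -0.3, 1.5]
opening: 0.002
grasp_force: 0.9
```

>>> step_arm(
  motion=[
    {"claw": 0,"delta_pos": [0,0,2],"turn": 0},
    {"claw": 0,"delta_pos": [0,0,2],"turn": 0},
    {"claw": 0,"delta_pos": [0,0,2],"turn": 0},
    {"claw": 0,"delta_pos": [0,0,0],"turn": 0},
  ],
)

```text
clock: 53.03
eef_pos: [420.7, -81.9, 9.5]
tcp_rot: [-3.141, -0.0, -0.208]
contact_force: [-4.4, 2.4, 21.1]
opening: 0.003
grasp_force: 10.4
```

>>> step_arm(
  motion=[
    {"claw": 0,"delta_pos": [0,0,1],"turn": 0},
    {"claw": 0,"delta_pos": [0,0,0],"turn": 0},
  ],
)

```text
clock: 53.2
eef_pos: [420.8, -81.9, 9.1]
tcp_rot: [-3.141, -0.001, -0.208]
contact_force: [-6.5, 2.3, 29.8]
opening: 0.002
grasp_force: 15.3
```

>>> step_arm(
  motion=[
    {"claw": 0,"delta_pos": [0,0,-15],"turn": 0},
    {"claw": 0,"delta_pos": [0,0,-35],"turn": 0},
    {"claw": 0,"delta_pos": [0,0,-40],"turn": 0},
    {"claw": 0,"delta_pos": [0,0,-40],"turn": 0},
    {"claw": 0,"delta_pos": [0,0,0],"turn": 0},
    {"claw": 0,"delta_pos": [0,0,0],"turn": 0},
    {"claw": 0,"delta_pos": [0,0,0],"turn": 0},
    {"claw": 0,"delta_pos": [0,0,0],"turn": 0},
  ],
)

```text
clock: 53.87
eef_pos: [419.3, -81.9, 136.6]
tcp_rot: [3.142, 0.002, -0.208]
contact_force: [-0.3, -0.4, -0.3]
opening: 0.001
grasp_force: 0.0
```

```bash
python3 -c "
from rig import *
print(sense()['contact_force'],sense()['eef_pos']); print(sign_off())"
```

```text
[-0.25072491 -0.35660794 -0.31894703] [419.25572729 -81.88736154 136.64334355]
the job is handed in; nothing more can be done
None
```

The job is handed in at about 54 s: the lid leans against the angle block, all six tenons are in the box, and power, memory, tare, count and print were each pressed to the stop in order; the hand-in returned no verdict.

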